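# Snap the hose clip shut with the clip pliers and open the water

## Task

Take the clip pliers out of their caddy, squeeze the two ears of the open hose clip on the sloping pipe together with the pliers' jaws until the clip clicks shut (do not touch the clip with the gripper itself), and stand the pliers upright back in the caddy. Only then swing the shut-off lever beside the pipe all the way over to its other side, away from the robot. Leave the other things where they are.

Things in the scene. Friction and masses are not known exactly. Their poses are not given: they have to be found in the camera images.
- pliers_grip (a point): Clip pliers (steel, X-shaped, two dark flat handles, 148 mm tall, 22 mm thick, 0.12 kg) stand upright in the caddy on their open jaws' tips. Point midway between the handles, where to grip; jaw tips 127.5 mm, pivot 52 mm below. z up to the handles, y the way handles and jaws open, x the pivot axis. Handle plates: 22 mm wide (x), from 30 mm below to 20 above this point.
- pliers_jaws (a point): Point midway between the pliers' jaw tips, level with them, 127.5 mm below pliers_grip; axes as there. Jaw plates: 22 mm wide (x), 7 thick, 40 long. A spring holds the jaws open, 54 mm clear between the tips, 68 mm over their outsides.
- pliers: The pliers as a whole; origin at pliers_jaws, same axes. Width over the handles' outsides at pliers_grip and clear gap at the jaw tips (both sides move alike): 60 and 54 mm untouched; 52 and 41 mm, good for carrying (about 8 N on each handle); 42 and 27; 35 and 20, where the clip clicks; 30 and 14; a stop near 25. Closing the clip takes up to about 30 N on each handle.
- pliers_arm (a joint): How far the pliers are squeezed: 0 = fully open, 0.2 = jaw tips 24 mm apart, 0.34 = stop, jaws nearly shut (rad).
- caddy: Fixed white ceramic open-topped caddy, 52 x 102 x 45 mm outside, walls and floor 5 mm (inside 42 mm along x, 92 mm along y); the pliers stand in it with their y along its y. Origin under its centre, z up.
- clip: Steel snap hose clip round a sloping steel pipe. Origin on the pipe's axis; x runs up the pipe, which rises 26 degrees, away from the robot; z points square off the pipe to where the ears stick out: up, leaning 26 degrees back towards the robot; y is level, the way the ears are pressed together. The band reaches 22 mm from the pipe axis.
- clip_ears (a point): Centre of the space between the clip's two ears, 34 mm from the pipe axis along z; axes as for clip. Ears: flat plates 22 mm wide (x), 5 mm thick (y), 26 mm long (z, from 18 to 44 mm from the pipe axis). Open they measure about 27 mm over their outsides (y), clicked shut 11 mm.
- clip_ear (a joint): How far the clip is shut: 0 = open, 0.14 = clicked fully shut (rad). Each ear resists with about 4 N until about 0.08, then the clip snaps shut by itself and stays; let go before that, it springs open again.
- valve (a joint): Angle of the shut-off lever: 0 = shut, leaning towards the robot, 1.0 = fully open, leaning away (rad). About 1 N at the ball moves it; it stays where it is left.
- valve_tip (a point): Centre of the 26 mm dark steel ball at the end of the shut-off lever on a brass block (70 x 50 x 25 mm) beside the foot of the pipe. The lever pivots 80 mm from this point, 22 mm above the work surface, and swings in the level direction in which the pipe rises, from 29 degrees (0.5 rad) this side of upright (ball 38 mm before the pivot, 92 mm high) to 29 degrees beyond.
- dispenser: Bystander: empty glass soap dispenser, 66 mm across, 150 mm tall with its steel pump lever; origin under its centre.
- nail_brush: Bystander: wooden nail brush lying bristles down, 34 x 90 x 34 mm; origin under its centre.
- pick_box: Bystander: translucent plastic toothpick box, 57 x 77 x 42 mm; origin under its centre.
- brush_cup: Bystander: white cup 68 mm across and 90 mm tall with a bottle brush standing in it, 195 mm tall in all; origin under its centre.
- mug: Bystander: mug, 80 mm across, 92 mm tall; origin under its centre.
- soap_dish: Bystander: ceramic soap dish with a soap bar, 80 x 100 x 36 mm; origin under its centre.
There are look-alikes about, which are no part of the job. Leave any blue or yellow look-alike of the pliers alone.

How it is judged:
By the outcome, as a careful person would: the job done as asked, in the order asked, and still so for the second after the job is handed in, with the robot touching nothing.
It also fails if it takes over 62 s, if anything falls off the work surface, if the arm or the gripper's body presses on something with over 40 N, if the wrist force passes 120 N, or if a joint passes its speed limit or range.

## Robot

A 6-joint arm with a two-finger parallel gripper is mounted at the origin on the work surface. World frame = base frame: x ahead of the robot, y to its left, z up, the work surface at z = 0. Lengths are in m, angles in degrees, forces in N, time in s.
With the tool pointing down it reaches from about 0.4 to 0.825 m from the base axis. Payload 7 kg.
Tool frame: the origin (TCP) lies at the very end of the fingers, on their centre line; the grasp point (between the pads) lies 19 mm behind it; y points along the fingers, x is the direction in which the jaws open and shut, and the axes are right-handed (so a half turn about y gives the same grasp; the last joint's range is limited). The gripper opens to 88 mm and grips with 3 to 60 N. Pads are 19 mm wide; open, the fingers measure 130 mm over their backs; the gripper's body (78 mm by 193 mm) begins 47 mm behind the grasp point.
Start: joints at [-54.712, 20.546, 0.682, 0, -70.136, -16.507], TCP at [0.217, -0.639, 0.227] pointing down, gripper open.
Joint ranges: [-176.03, 176.03], [-82.01, 121.73], [-58.28, 71.71], [-173.87, 95.51], [-174.79, -0.11], [-173.66, 173.66]. Speed limits (degrees/s): [136.94, 136.94, 172.46, 180, 180, 180].

## Interface

Orientations are given as [roll, pitch, yaw] about the fixed x, y, z axes, in that order (R = Rz(yaw) Ry(pitch) Rx(roll)).
In Python, from plant import ctrl gives the robot as it stands.
- The arm moves only by the shell command python3 -m crank 'ROWS'. ROWS is JSON, a list that holds one entry, the list of rows, each a list of 5 numbers: the closure, from -1 (fully open) to 1 (shut), then the shift along the tool's x, y, z in mm, then the turn about the tool's y in rad. In form: [[[claw, x, y, z, turn], ...]]. A call has 1 to 12 rows; each row is the pose to reach, as a shift and turn from the pose commanded when the call began, along the tool's axes at that moment; what a row does not reach only later rows make up. A row lasts 1/8 s, in which the tool goes at most 62.5 mm and 10.7 degrees, less where a joint would pass 70% of its speed; a pose out of reach is approached as far as the arm can. A call with a gripper value outside its range is refused whole. The fingers move at their own pace and stop on an object; the grip force is fixed at half the most. Time passes only in rows, so rows that repeat a pose let the fingers close. It gives the time, the measured TCP pose, the force and the opening at its end, in the units of the state.
- ctrl.get_obs(): the state, without advancing time (a new reading comes with each control period).
- ctrl.snapshot(name): name is "scene" or "top" or "wrist"; returns the picture (384x512x3 uint8, red, green, blue); there is no depth.
- ctrl.camera_model(name): a dict with "fx", "fy", "cx", "cy" (pixels), "origin" and "orientation" of the camera in the world; the wrist camera has in their place "hand_eye" (4x4, takes a point from camera to tool coordinates, whose origin is the TCP and whose axes are the tool frame's). Camera axes: x right, y down, z forward; pixel columns grow to the right and rows downward; lengths in m; the calibration is good to about 2 mm. A picture is of the moment at which its call begins: read the wrist's pose just before it. camera_model takes no time and is no camera call.
- ctrl.close_job(): hands the job in, once; it reports no verdict.
Trained networks look in the newest picture that a camera, given by its name, has taken for a name from the list of things; names that differ only in an ending like _2 or _b are one class to them, and where a whole thing is asked for, a point or a joint stands for the part that bears it (a point fixed in the world has none). Each returns a list of dicts, best first, with "confidence" (0 to 1); they miss things now and then, are a little off and sometimes report something else, mostly with a low value. They report only what shows in the picture. A call takes as long as a camera call. They do not tell look-alikes from the thing itself.
- ctrl.find_in(camera, name): "extent" ([left, top, width, height] in pixels, round what is visible of it).
The state is a dict: "clock": time; "joint_pos": joint angles; "qvel": joint speeds; "tau": joint torques, N m; "tool_pos": TCP position; "orientation": TCP orientation; "force": force on the tool from outside, world axes, zero at the start; "moment": the same for the moment, N m; "opening": finger opening in m.
Only numpy, scipy, OpenCV 4.12 (cv2) and the standard library are available. Lean on these libraries where they do the work, as an engineer would, in place of code of your own. Each camera call takes 0.05 s, during which the arm holds its last target.

## Working session

There is one attempt and no reset: what is moved stays moved. The work goes in short steps, Python scripts to look and compute and a shell command to move; the robot and the scene stay as the last step left them, time stands still between calls to the robot, and variables do not carry over. Pictures are saved under pics/ and viewed, and the job is handed in when it is done.

```bash
ls; mkdir -p pics; python3 - <<'E'
from plant import ctrl
import cv2
print(ctrl.get_obs())
for n in ("scene","top","wrist"):
    im=ctrl.snapshot(n); cv2.imwrite(f"pics/{n}0.png",im[:,:,::-1]); print(n,ctrl.camera_model(n))
    for t in ("pliers","clip","caddy","valve_tip","pliers_grip","pliers_jaws","clip_ears"):
        if n!="wrist":
            print(t,[(d["extent"],round(d["confidence"],2)) for d in ctrl.find_in(n,t)][:4])
E
```

```text
pics
{'clock': 0.0, 'joint_pos': array([-5.47126413e+01,  2.05916603e+01,  6.34393742e-01, -1.66700424e-02,
       -7.01361446e+01, -1.65058913e+01]), 'qvel': array([-0.03204576, -0.0232105 ,  0.02779067,  0.00541419,  0.06267219,
        0.00319613]), 'tau': array([ 2.63577949e-04, -5.82722068e+01,  2.93049306e+01,  6.99683994e+00,
        6.93411188e-03, -1.94066815e-04]), 'tool_pos': array([ 0.21711478, -0.63862576,  0.22563571]), 'orientation': array([-8.99884836e+01, -9.40142458e-02,  1.08775781e+02]), 'force': array([-0.21382774,  0.79676309, -0.45966036]), 'moment': array([-0.03785449,  0.03678431,  0.048339  ]), 'opening': 0.08775956973139021}
scene {'fx': 372.2796831531661, 'fy': 372.2796831531661, 'cx': 256.37134065013447, 'cy': 183.71405847841157, 'origin': array([ 1.18909157, -0.4228289 ,  0.61300154]), 'orientation': array([-123.06087476,   -0.51217266,   58.45051204])}
pliers [([254.1, 152.5, 28.7, 38.3], 0.8), ([297.3, 146.1, 28.5, 56.8], 0.78), ([236.4, 129.5, 18.4, 52.5], 0.65)]
clip [([189.9, 215.2, 24.3, 32.5], 0.52)]
caddy [([245.4, 180.9, 39.6, 26.3], 0.98)]
valv
[... 977 characters left out ...]
231.9, 264.9, 13.3, 33.6], 0.55)]
pliers_jaws [([178.2, 191.8, 32.8, 28.8], 0.79), ([233.0, 266.6, 15.2, 32.3], 0.71), ([226.8, 210.7, 30.2, 24.3], 0.65), ([106.8, 119.8, 38.2, 45.6], 0.38)]
clip_ears [([336.6, 154.7, 18.8, 15.3], 0.79)]
wrist {'fx': 312.1772724080995, 'fy': 312.1772724080995, 'cx': 251.96477443651315, 'cy': 194.77288147491322, 'hand_eye': array([[ 9.99999887e-01, -3.16879039e-05, -4.74153955e-04,
        -2.98139698e-04],
       [ 4.46281637e-04, -2.80197300e-01,  9.59942329e-01,
        -1.59322174e-01],
       [-1.63275218e-04, -9.59942432e-01, -2.80197254e-01,
         7.55061114e-02],
       [ 0.00000000e+00,  0.00000000e+00,  0.00000000e+00,
         1.00000000e+00]])}
```

View pics/scene0.png

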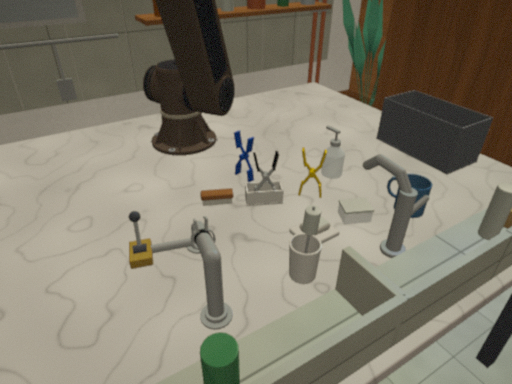

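View pics/top0.png

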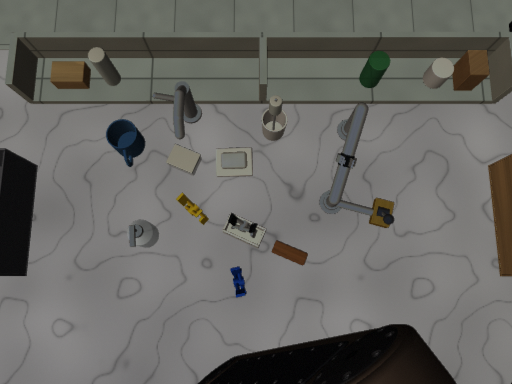

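```bash
python3 - <<'E'
import cv2
a=cv2.imread("pics/scene0.png");b=cv2.imread("pics/top0.png")
cv2.imwrite("pics/s_crop.png",cv2.resize(a[110:310,110:340],None,fx=3.4,fy=3,interpolation=cv2.INTER_CUBIC)[:600])
cv2.imwrite("pics/t_crop.png",cv2.resize(b[120:310,160:420],None,fx=3,fy=3,interpolation=cv2.INTER_CUBIC))
E
```

```text
(no output)
```

View pics/s_crop.png

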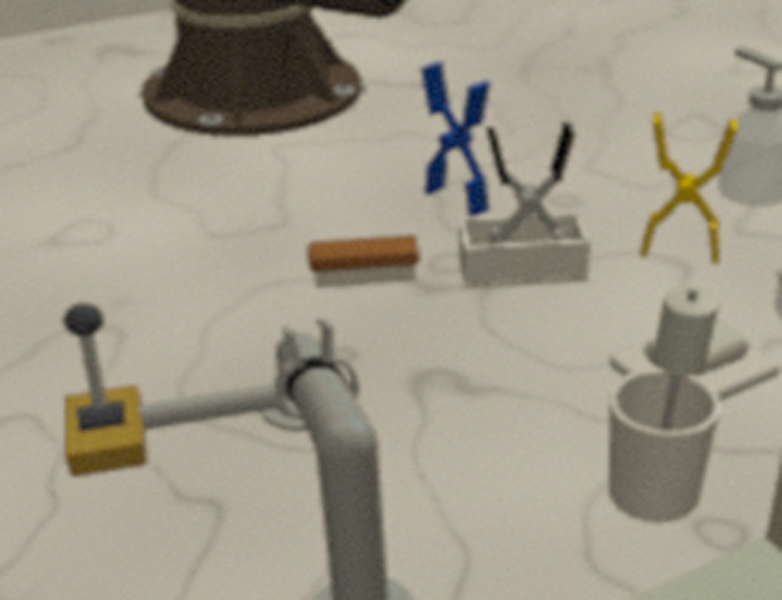

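View pics/t_crop.png

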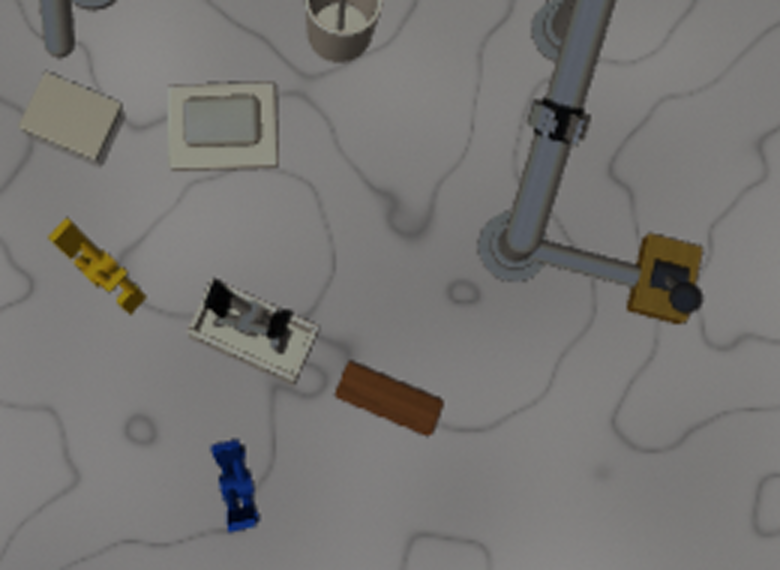

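Three pliers are visible: blue (scene 244,155 / top 238,281), yellow (312,172 / 192,208), and steel with dark handles standing in the white caddy (265,172 / 245,229). The one in the caddy is the one meant, and the enlarged crops confirm it. The lever's ball is at top (388,219) and the clip at top (347,160).

```bash
cat > h.py <<'E'
import numpy as np, cv2
from scipy.spatial.transform import Rotation as R
from plant import ctrl
def Rm(o): return R.from_euler('xyz',o,degrees=True).as_matrix()
def cam(n,obs=None):
    m=ctrl.camera_model(n)
    K=np.array([[m['fx'],0,m['cx']],[0,m['fy'],m['cy']],[0,0,1]])
    if 'hand_eye' in m:
        T=np.eye(4);T[:3,:3]=Rm(obs['orientation']);T[:3,3]=obs['tool_pos'];T=T@m['hand_eye']
        return K,T[:3,:3],T[:3,3]
    return K,Rm(m['orientation']),np.array(m['origin'])
def ray(c,uv): 
    d=c[1]@np.linalg.solve(c[0],[uv[0],uv[1],1]);return c[2],d/np.linalg.norm(d)
def onz(c,uv,z):
    o,d=ray(c,uv);return o+d*(z-o[2])/d[2]
def proj(c,P):
    q=c[0]@(c[1].T@(np.asarray(P)-c[2]));return q[:2]/q[2]
def tri(*cu):
    A=0;b=0
    for c,uv in cu:
        o,d=ray(c,uv);M=np.eye(3)-np.outer(d,d);A=A+M;b=b+M@o
    P=np.linalg.solve(A,b);return P,[np.round(proj(c,P)-uv,1) for c,uv in cu]
E
python3 - <<'E'
from h import *
np.set_printoptions(precision=4,suppress=True)
t=cam('top');s=cam('scene')
Q=[onz(t,p,.045) for p in [(231.7,214.3),(266.7,227.7),(259,244),(223.3,228.3)]]
print(np.array(Q)); print('c',sum(Q)/4)
for i in range(4): print(np.linalg.norm(Q[i]-Q[(i+1)%4]),np.degrees(np.arctan2(*(Q[(i+1)%4]-Q[i])[[1,0]])))
print('handles',tri((t,(233,217)),(s,(277.5,152.5))),tri((t,(255,225)),(s,(255,153.3))))
print('onz',onz(t,(233,217),.155),onz(t,(254.5,226),.155))
print('ball',tri((t,(388.3,219)),(s,(134.7,216.5))))
print('clip',tri((t,(346.7,160)),(s,(201,222))))
o=ctrl.get_obs(); T=Rm(o['orientation']);print(T)
E
```

```text
[[ 0.5049  0.0804  0.045 ]
 [ 0.4702 -0.0101  0.045 ]
 [ 0.4283  0.0098  0.045 ]
 [ 0.4685  0.1017  0.045 ]]
c [0.468  0.0455 0.045 ]
0.09694057678309641 -111.0004755094076
0.046300360305385986 154.5797853049081
0.10024865751782354 66.38536928249783
0.042138042441904236 -30.248272219860542
handles (array([0.4849, 0.0749, 0.1504]), [array([-1.3, -0.8]), array([-1.4,  0.1])]) (array([0.4644, 0.0213, 0.1535]), [array([-0.5, -0.3]), array([-0.5,  0. ])])
onz [0.4823 0.0716 0.155 ] [0.4612 0.0213 0.155 ]
ball (array([ 0.4867, -0.3078,  0.0943]), [array([-0.6, -0.2]), array([-0.7, -0. ])])
clip (array([ 0.6264, -0.2046,  0.1324]), [array([0.1, 0. ]), array([ 0.1, -0. ])])
[[-0.322   0.     -0.9467]
 [ 0.9467 -0.     -0.322 ]
 [-0.     -1.      0.    ]]
```

View pics/wrist0.png

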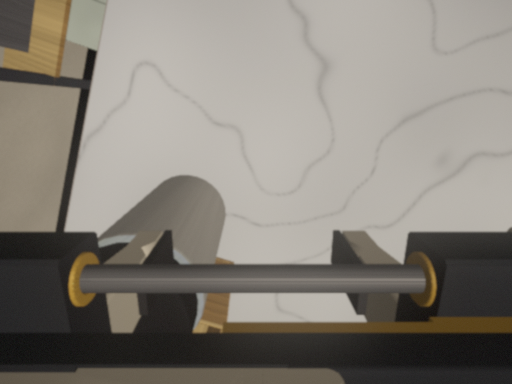

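```bash
python3 -m crank '[[[-1,567,-54,-460,0.712],[-1,567,-54,-460,0.712],[-1,567,-54,-460,0.712],[-1,567,-54,-460,0.712],[-1,567,-54,-460,0.712],[-1,567,-54,-460,0.712],[-1,567,-54,-460,0.712],[-1,567,-54,-460,0.712],[-1,567,-54,-460,0.712],[-1,567,-54,-460,0.712],[-1,567,-54,-460,0.712],[-1,567,-54,-460,0.712]]]'
```

```text
clock: 2.35
tool_pos: [0.4707, 0.0482, 0.2812]
orientation: [-90.1, -0.1, 68.1]
force: [1.9, -0.6, -0.5]
opening: 0.0876
```

```bash
python3 - <<'E'
from h import *
o=ctrl.get_obs();im=ctrl.snapshot('wrist');cv2.imwrite('pics/w1.png',im[:,:,::-1])
print(o['tool_pos'],o['orientation'])
for t in("pliers_grip","caddy"): print([(d["extent"],round(d["confidence"],2)) for d in ctrl.find_in('wrist',t)][:4])
c=cam('wrist',o)
Rz=lambda a:R.from_euler('z',a,degrees=True).as_matrix()
vis=cv2.resize(im[:,:,::-1],None,fx=1.5,fy=1.5)
for P in [(0,30,.1525),(0,-30,.1525),(26,51,.045),(26,-51,.045),(-26,51,.045),(-26,-51,.045)]:
    w=np.array([.47,.047,0])+Rz(-22)@np.array([P[0]/1e3,P[1]/1e3,P[2]]);u=proj(c,w);print(P,u)
    cv2.circle(vis,tuple(int(x*1.5) for x in u),3,(0,0,255),1)
cv2.imwrite('pics/w1v.png',vis)
E
```

```text
[0.47066244 0.0482307  0.28123484] [-9.00541045e+01 -5.81935530e-02  6.80513128e+01]
[([325.1, 138.5, 100.2, 55.9], 0.84), ([218.5, 150.4, 72.4, 50.6], 0.8), ([174.3, 0.0, 67.6, 83.5], 0.71)]
[([209.7, 136.0, 87.6, 46.3], 0.74)]
(0, 30, 0.1525) [282.05927709 185.63871223]
(0, -30, 0.1525) [219.10670211 185.6137942 ]
(26, 51, 0.045) [289.85840747 184.0816465 ]
(26, -51, 0.045) [211.81581849 184.05021152]
(-26, 51, 0.045) [291.29681217 144.09134462]
(-26, -51, 0.045) [210.35353748 144.04427925]
```

View pics/w1v.png

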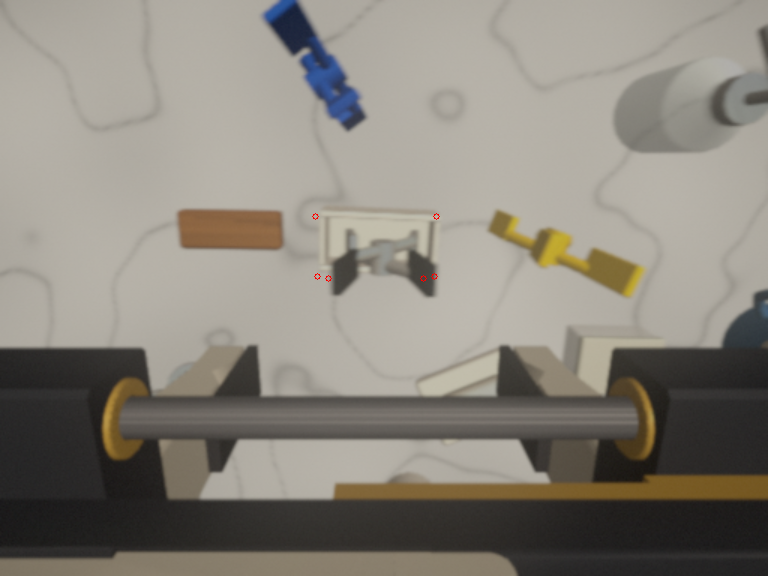

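```bash
python3 - <<'E'
from h import *
im=cv2.imread('pics/w1.png')[130:210,200:305]
cv2.imwrite('pics/w1c.png',cv2.resize(im,None,fx=7,fy=7,interpolation=cv2.INTER_CUBIC))
E
```

```text
(no output)
```

View pics/w1c.png

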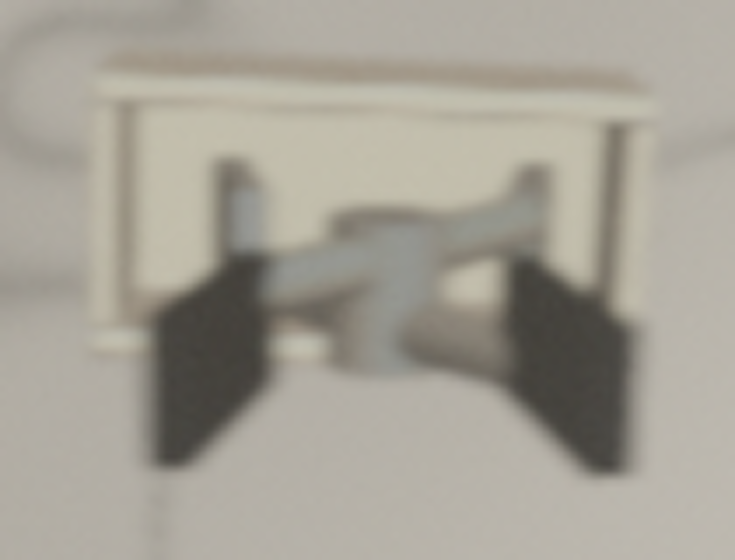

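```bash
python3 - <<'E'
from h import *
np.set_printoptions(precision=4,suppress=True)
o=ctrl.get_obs();c=cam('wrist',o)
f=lambda u,v,z:onz(c,(200+u/7,130+v/7),z)
L0,L1,R0,R1=f(157,320,.1525),f(170,465,.1525),f(632,325,.1525),f(610,470,.1525)
print(L0,L1,R0,R1,'mean',(L0+L1+R0+R1)/4, np.linalg.norm(L0-R0),np.linalg.norm(L0-L1))
for a,b in((L0,R0),(L1,R1)):print(np.degrees(np.arctan2(*(b-a)[[1,0]])))
A,B,C,D=f(98,78,.045),f(655,92,.045),f(90,350,.045),f(648,365,.045)
print('caddy',(A+B+C+D)/4,np.linalg.norm(A-B),np.linalg.norm(A-C),np.degrees(np.arctan2(*(B-A)[[1,0]])))
print('jaw feet inside', f(240,170,.045))
T=Rm(o['orientation']);
for p in (np.array([.4735,.0505,.1135]),):print(T.T@((L0+L1+R0+R1)/4-o['tool_pos'])*1e3)
E
```

```text
[0.451  0.0258 0.1525] [0.4704 0.0194 0.1525] [0.4754 0.0849 0.1525] [0.4935 0.0752 0.1525] mean [0.4726 0.0513 0.1525] 0.06394445557014615 0.020394815731825278
67.56171349539227
67.49933250832369
caddy [0.4679 0.0509 0.045 ] 0.09994963769681776 0.05019069973301721 66.7501886214364
jaw feet inside [0.4498 0.0321 0.045 ]
[  3.6733 127.9719  -0.4132]
```

```bash
python3 -m crank '[[[-1,4,60,0,0.012],[-1,4,120,0,0.012],[-1,4,155,0,0.012],[-1,4,168,0,0.012],[-1,4,168,0,0.012],[-0.16,4,168,0,0.012],[-0.16,4,168,0,0.012],[-0.16,4,168,0,0.012],[-0.16,4,168,0,0.012]]]'
```

```text
clock: 3.62
tool_pos: [0.4768, 0.051, 0.1174]
orientation: [-90.5, -0.3, 67.5]
force: [-1.8, -1.0, 35.3]
opening: 0.055
```

```bash
python3 - <<'E'
from h import *
o=ctrl.get_obs();print(o['force'],o['tool_pos'],o['opening'],o['moment'])
for n in('wrist','scene'):
    im=ctrl.snapshot(n);cv2.imwrite(f'pics/{n}2.png',im[:,:,::-1])
o=ctrl.get_obs();print(o['force'],o['tool_pos'],o['opening'])
a=cv2.imread('pics/scene2.png')[60:220,180:380];cv2.imwrite('pics/s2c.png',cv2.resize(a,None,fx=3.7,fy=3.7,interpolation=cv2.INTER_CUBIC))
E
```

```text
[-1.82531258 -0.9883045  35.27567134] [0.47678724 0.0509563  0.11736828] 0.05497617385690385 [-0.44521685  0.61741274  0.00634165]
[-0.82591174  0.76010097 34.81581621] [0.47752383 0.05129849 0.1181543 ] 0.052206644273162586
```

View pics/s2c.png

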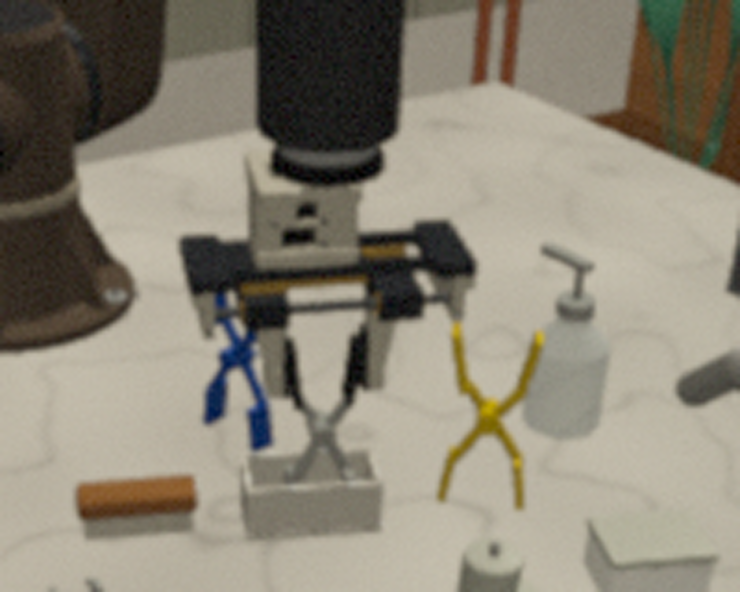

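View pics/wrist2.png

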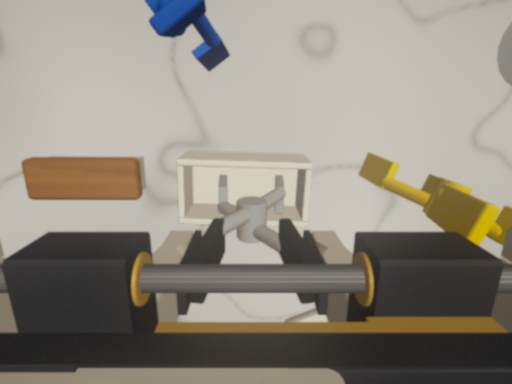

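```bash
python3 -m crank '[[[-0.16,0,-5,0,0],[-0.16,0,-5,0,0]]]'; python3 - <<'E'
from h import *
im=ctrl.snapshot('wrist');cv2.imwrite(f'pics/w3.png',im[:,:,::-1]);o=ctrl.get_obs();print(o['force'],o['moment'],o['tool_pos'],o['opening'])
t=cam('top');s=cam('scene')
print('yellow',[tri((t,a),(s,b)) for a,b in (((183,197),(304,150)),((203,218),(325,150)))], onz(t,(183,197),.15),onz(t,(203,218),.15))
E
```

```text
clock: 3.98
tool_pos: [0.4729, 0.0499, 0.1191]
orientation: [-90.1, -0.1, 67.3]
force: [-0.0, -1.0, 11.9]
opening: 0.0508
[-0.52779569 -1.18030662 11.7370914 ] [-0.26348893  0.26908719  0.04191343] [0.47302449 0.04989077 0.11905431] 0.051009682126300124
yellow [(array([0.51705451, 0.17067186, 0.15193769]), [array([8.2, 5.5]), array([ 8.6, -1.7])]), (array([0.50658378, 0.17409223, 0.13722965]), [array([-12.5, -10.1]), array([-14.3,   1.3])])] [0.53067068 0.19085729 0.15      ] [0.4805518 0.1422344 0.15     ]
```

View pics/w3.png

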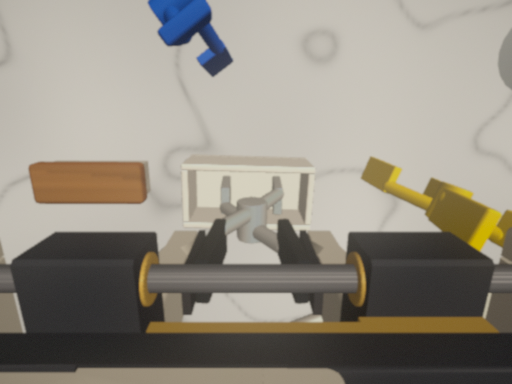

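```bash
python3 -m crank '[[[-0.16,0,-20,0,0],[-0.16,0,-60,0,0],[-0.16,0,-110,0,0],[-0.16,0,-150,0,0],[-0.16,0,-170,0,0],[-0.16,0,-170,0,0]]]'; python3 - <<'E'
from h import *
im=ctrl.snapshot('wrist');cv2.imwrite(f'pics/w4.png',im[:,:,::-1])
im=ctrl.snapshot('scene');cv2.imwrite(f'pics/s4.png',im[:,:,::-1])
im=ctrl.snapshot('top');cv2.imwrite(f'pics/t4.png',im[:,:,::-1])
a=cv2.imread('pics/s4.png')[20:220,120:380];cv2.imwrite('pics/s4c.png',cv2.resize(a,None,fx=3,fy=3,interpolation=cv2.INTER_CUBIC))
a=cv2.imread('pics/t4.png')[90:240,290:420];cv2.imwrite('pics/t4c.png',cv2.resize(a,None,fx=4,fy=4,interpolation=cv2.INTER_CUBIC))
a=cv2.imread('pics/s4.png')[190:280,120:250];cv2.imwrite('pics/s4d.png',cv2.resize(a,None,fx=6,fy=6,interpolation=cv2.INTER_CUBIC))
E
```

```text
clock: 4.78
tool_pos: [0.472, 0.0498, 0.2883]
orientation: [-90.1, -0.1, 67.3]
force: [0.3, 0.1, -1.4]
opening: 0.0507
```

View pics/s4c.png

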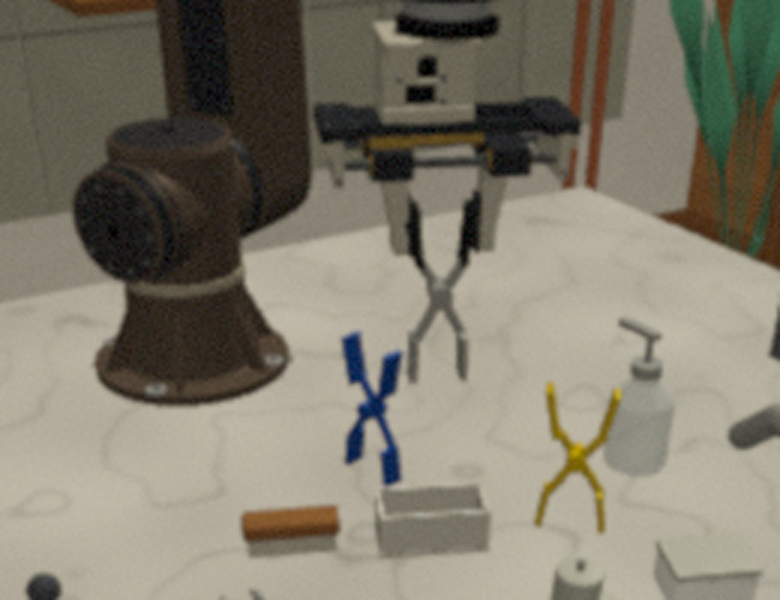

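View pics/w4.png

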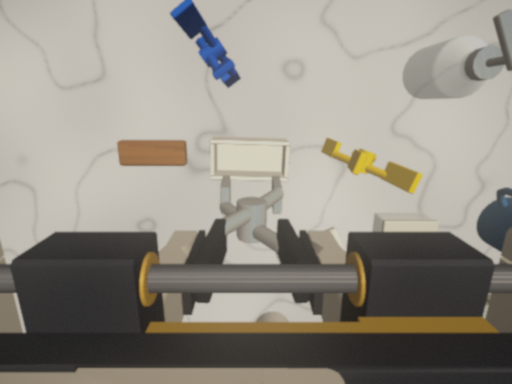

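View pics/t4c.png

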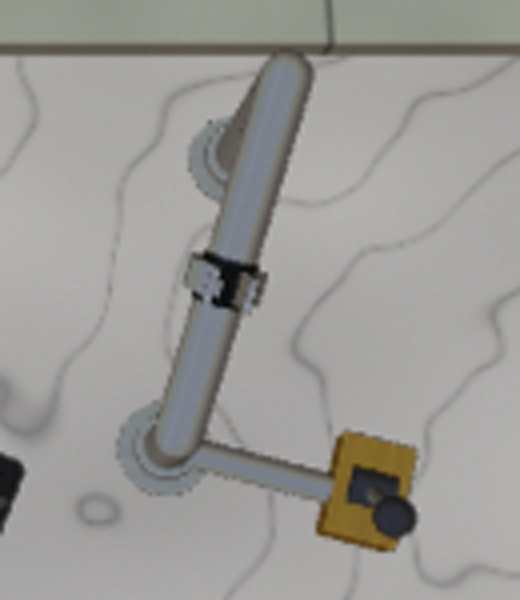

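View pics/s4d.png

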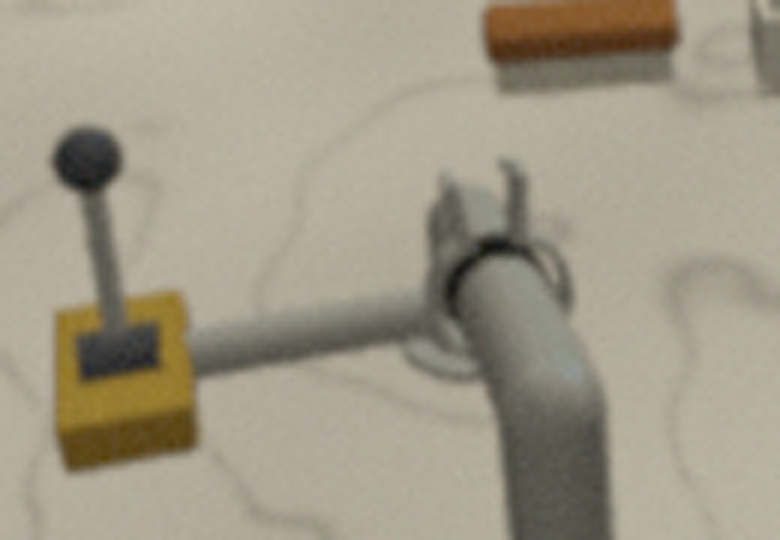

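```bash
cat >> h.py <<'E'
def clipmodel(p):
    O=np.array(p[:3]);ps=np.radians(p[3]);s=np.radians(26)
    x=np.array([np.cos(s)*np.cos(ps),np.cos(s)*np.sin(ps),np.sin(s)])
    y=np.array([-np.sin(ps),np.cos(ps),0]);z=np.cross(x,y)
    return O,np.array([x,y,z]).T
E
python3 - <<'E'
from h import *
from scipy.optimize import least_squares
np.set_printoptions(precision=4,suppress=True)
t=cam('top');s=cam('scene')
def res(p):
    O,M=clipmodel(p);r=[]
    for c,pts,w in((t,[(338.75,190),(358.75,117.5)],1),(s,[(201.7,233.3),(210.5,252)],.5)):
        a=proj(c,O-M[:,0]*.05);b=proj(c,O+M[:,0]*.05);n=np.array([-(b-a)[1],(b-a)[0]]);n/=np.linalg.norm(n)
        r+=[w*n@(np.array(q)-a) for q in pts]
    E=O+M[:,2]*.044
    r+=list((proj(s,E+M[:,1]*.011)-(205.3,217))),
    r=[x for x in np.hstack(r)]
    r+=list(proj(s,E-M[:,1]*.011)-(194.7,220))
    r+=list(.5*(proj(t,O+M[:,2]*.038)-(346.5,160)))
    return r
q=least_squares(res,[.63,-.2,.1,-15]);print(q.x,np.round(q.fun,1))
O,M=clipmodel(q.x);print('ears',O+M[:,2]*.034);print(ctrl.get_obs()['joint_pos'])
o=ctrl.get_obs();T=Rm(o['orientation']);e=O+M[:,2]*.034
print(T.T@(e-o['tool_pos'])*1e3)
E
```

```text
[  0.6431  -0.2112   0.1017 -14.0407] [ 1.4  0.9 -1.  -0.3 -0.4  0.4 -0.6 -0.7  0.8 -0.3]
ears [ 0.6286 -0.2076  0.1323]
[  29.8497   -0.8716  -17.957    -0.037   -73.0551 -142.5491]
[-175.8891  153.4699 -244.9606]
```

```bash
python3 -m crank '[[[-0.16,-17,0,-44,-0.03],[-0.16,-35,0,-92,-0.06],[-0.16,-53,0,-138,-0.1],[-0.16,-70,0,-184,-0.152],[-0.16,-82,0,-215,-0.152],[-0.16,-88,0,-230,-0.152],[-0.16,-88,0,-230,-0.152],[-0.16,-88,0,-230,-0.152]]]'; python3 - <<'E'
from h import *
o=ctrl.get_obs();im=ctrl.snapshot('wrist');cv2.imwrite(f'pics/w5.png',im[:,:,::-1])
print(list(o['tool_pos']),list(o['orientation']))
print([(d["extent"],round(d["confidence"],2)) for t in("clip_ears","pliers_jaws") for d in ctrl.find_in('wrist',t)][:4])
cv2.imwrite('pics/w5c.png',cv2.resize(im[80:300,60:320,::-1],None,fx=2.7,fy=2.7,interpolation=cv2.INTER_CUBIC))
E
```

```text
clock: 5.92
tool_pos: [0.6493, -0.1197, 0.2872]
orientation: [-90.0, -0.0, 76.0]
force: [0.8, -0.0, -1.3]
opening: 0.051
[np.float64(0.6493475453738036), np.float64(-0.11973504603353438), np.float64(0.2871864586406715)] [np.float64(-89.95322017685451), np.float64(-0.0012830359960770952), np.float64(76.02737456605223)]
[([147.5, 163.0, 50.4, 34.0], 0.81), ([196.0, 168.1, 115.4, 135.3], 0.65), ([468.3, 2.6, 28.0, 16.8], 0.6)]
```

View pics/w5c.png

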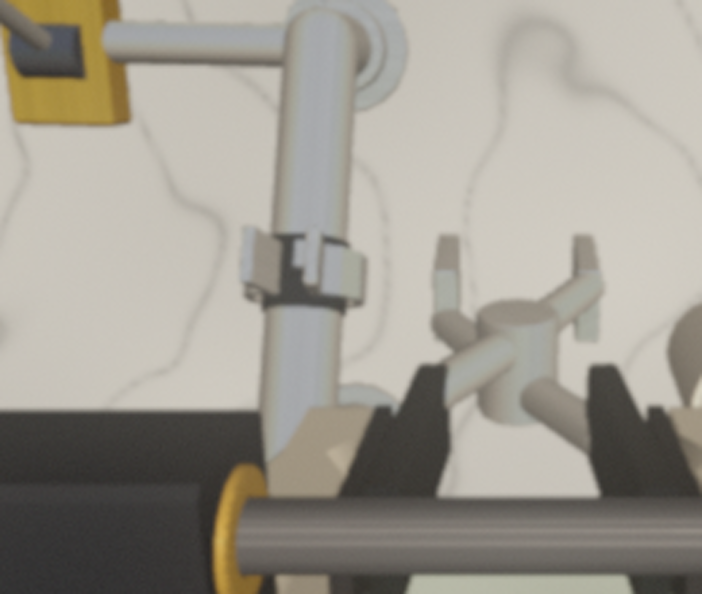

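```bash
cat > ov.py <<'E'
from h import *
import sys
def draw(p,src,dst,x0,y0,x1,y1,f,obs,cn='wrist',half=(.0135,.0085)):
    im=cv2.imread(src);c=cam(cn,obs);O,M=clipmodel(p)
    v=cv2.resize(im[y0:y1,x0:x1],None,fx=f,fy=f,interpolation=cv2.INTER_CUBIC)
    P=lambda a:tuple(int(k) for k in (proj(c,O+M@np.array(a))-(x0,y0))*f)
    for s in(1,-1):
        for z in(.022,.044):
            pts=[P((a,s*b,z)) for a,b in((-.011,half[0]),(.011,half[0]),(.011,half[1]),(-.011,half[1]))]
            cv2.polylines(v,[np.array(pts)],True,(0,0,255) if z>.03 else (0,200,0),1)
        cv2.line(v,P((-.1,s*.0,0)),P((.06,s*.0,0)),(255,0,0),1)
    cv2.imwrite(dst,v)
E
python3 - <<'E'
from ov import *
obs=dict(tool_pos=np.array([.64935,-.11974,.28719]),orientation=[-89.953,-.0013,76.027])
draw([.6431,-.2112,.1017,-14.04],'pics/w5.png','pics/w5o.png',60,80,320,300,2.7,obs)
E
```

```text
(no output)
```

View pics/w5o.png

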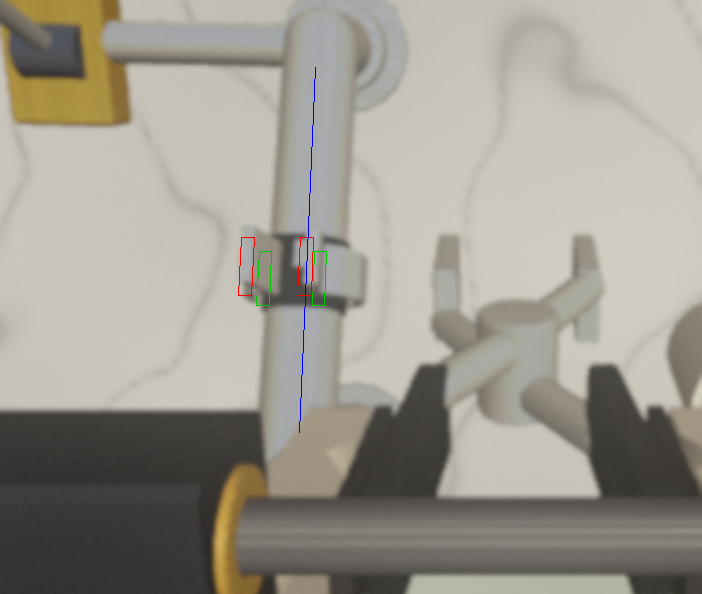

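```bash
python3 - <<'E'
from h import *
from scipy.optimize import least_squares
np.set_printoptions(precision=4,suppress=True)
t=cam('top');s=cam('scene')
obs=dict(tool_pos=np.array([.64935,-.11974,.28719]),orientation=[-89.953,-.0013,76.027])
w=cam('wrist',obs)
cw=lambda u,v:(60+u/2.7,80+v/2.7)
def res(p):
    O,M=clipmodel(p[:4]);r=[]
    for c,pts,wt in((t,[(338.75,190),(358.75,117.5)],1),(s,[(201.7,233.3),(210.5,252)],.5),(w,[cw(302,350),cw(316.5,100)],1)):
        a=proj(c,O-M[:,0]*.05);b=proj(c,O+M[:,0]*.05);n=np.array([-(b-a)[1],(b-a)[0]]);n/=np.linalg.norm(n)
        r+=[wt*n@(np.array(q)-a) for q in pts]
    E=O+M[:,2]*.044; h=.0115
    r=list(r)+list(proj(s,E+M[:,1]*h)-(205.3,217))+list(proj(s,E-M[:,1]*h)-(194.7,220))+list(.5*(proj(t,O+M[:,2]*.038)-(346.5,160)))
    r+=list(proj(w,E+M[:,1]*h)-cw(313,258))+list(proj(w,E-M[:,1]*h)-cw(248,261))
    return np.array(r)
q=least_squares(res,[.64,-.21,.1,-14],loss='soft_l1');print(q.x,np.round(res(q.x),1))
O,M=clipmodel(q.x);print('ears',O+M[:,2]*.034)
# pliers tips, s4 pose
T=Rm([-90.1,-.1,67.3]);p=np.array([.472,.0498,.2883])
for y in(.109,.114):
  for z in(0,.01):
    print(y,z,[proj(s,p+T@np.array([x,y,z])) for x in(-.025,.025)])
for y in(.109,.114):
  for z in(0.0,.01):
    print('wrist robot-edge',y,z,[proj(w,obs['tool_pos']+Rm(obs['orientation'])@np.array([x,y,z+.011])) for x in(-.025,.025)])
E
```

```text
[  0.6412  -0.2101   0.1    -14.5437] [ 1.9  0.8 -0.9 -0.4  0.7  0.2  0.   0.3 -0.6 -0.7  0.5  0.2 -1.2  0.7
  0.  -0.6]
ears [ 0.6267 -0.2064  0.1306]
0.109 0 [array([256.0584, 143.6336]), array([275.2324, 142.3978])]
0.109 0.01 [array([255.4651, 141.892 ]), array([274.479 , 140.6788])]
0.114 0 [array([256.0458, 145.3821]), array([275.1656, 144.1378])]
0.114 0.01 [array([255.4542, 143.6304]), array([274.4149, 142.4087])]
wrist robot-edge 0.109 0.0 [array([223.9451, 179.5397]), array([280.5812, 179.5295])]
wrist robot-edge 0.109 0.01 [array([223.6553, 168.3982]), array([280.8733, 168.388 ])]
wrist robot-edge 0.114 0.0 [array([224.4242, 178.2401]), array([280.0908, 178.2301])]
wrist robot-edge 0.114 0.01 [array([224.1443, 167.2782]), array([280.373 , 167.2682])]
```

```bash
python3 - <<'E'
from h import *
a=cv2.imread('pics/w5.png')[155:245,205:300];cv2.imwrite('pics/w5j.png',cv2.resize(a,None,fx=6.5,fy=6.5,interpolation=cv2.INTER_CUBIC))
a=cv2.imread('pics/s4.png')[60:160,225:315];cv2.imwrite('pics/s4j.png',cv2.resize(a,None,fx=6,fy=6,interpolation=cv2.INTER_CUBIC))
E
```

```text
(no output)
```

View pics/w5j.png

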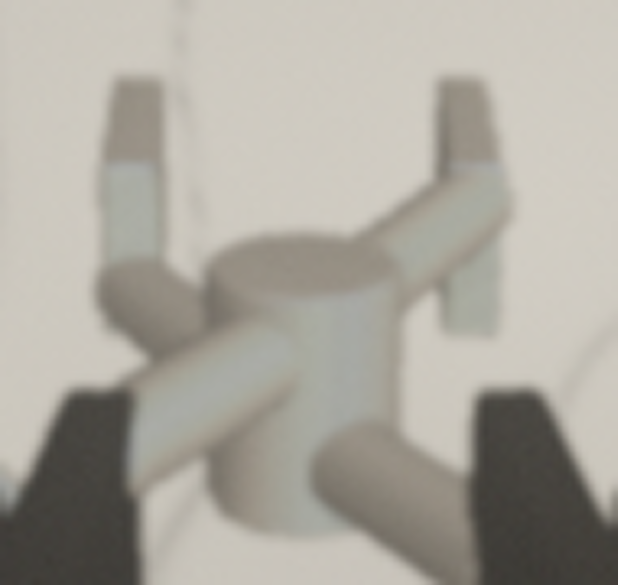

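View pics/s4j.png

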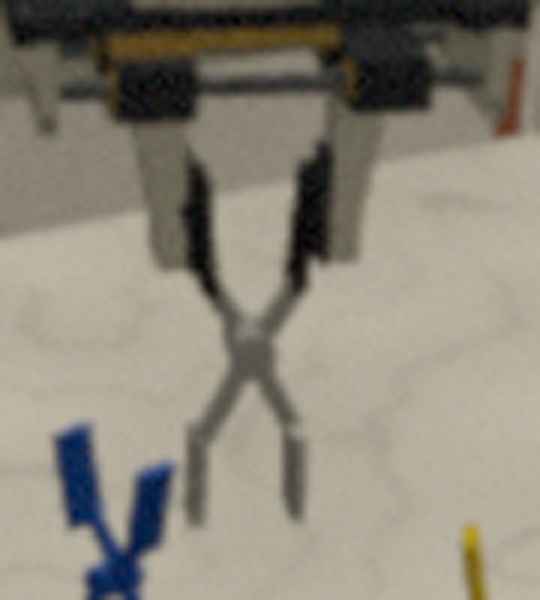

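```bash
python3 - <<'E'
from h import *
from scipy.optimize import least_squares
np.set_printoptions(precision=4,suppress=True)
w=cam('wrist',dict(tool_pos=np.zeros(3),orientation=[0,0,0])); s=cam('scene')
T=Rm([-90.1,-.1,67.3]);p4=np.array([.472,.0498,.2883])
c,si=np.cos,np.sin
def pt(q,d,x):  # d above tips, x toward robot; tilt: tips toward +z
    a,z,t=q; return np.array([0,a-d*c(t)+x*si(t)*0 + x*si(t), z-d*si(t)+x*c(t)])
def res(q):
    r=[]
    for d,x,v in((0,.011,166.5),(.040,.011,179.6),(.040,-.011,206.5),(.0755,.012,195.8)):
        r.append(proj(w,pt(q,d,x))[1]-v)
    r.append(2*(proj(s,p4+T@pt(q,0,-.011))[1]-146.7))
    return np.array(r)
q=least_squares(res,[.115,.005,0.]);print(q.x,np.degrees(q.x[2]),res(q.x)); print('grip',pt(q.x,.1275,0))
E
```

```text
[0.1201 0.0099 0.0901] 5.162890370540551 [-0.5519  0.4683  0.6119 -0.5183  0.0745]
grip [ 0.     -0.0068 -0.0016]
```

```bash
python3 -m crank '[[[-0.16,-45,0,-4,0.01],[-0.16,-80,0,-8,0.01],[-0.16,-90,0,-8,0.01],[-0.16,-90,0,-8,0.01],[-0.16,-90,15,-8,0.01],[-0.16,-90,15,-8,0.01]]]'; python3 - <<'E'
from h import *
o=ctrl.get_obs();im=ctrl.snapshot('wrist');cv2.imwrite(f'pics/w6.png',im[:,:,::-1])
im2=ctrl.snapshot('scene');cv2.imwrite(f'pics/s6.png',im2[:,:,::-1])
print(list(o['tool_pos']),list(o['orientation']))
cv2.imwrite('pics/w6c.png',cv2.resize(im[130:250,185:320,::-1],None,fx=5,fy=5,interpolation=cv2.INTER_CUBIC))
cv2.imwrite('pics/s6c.png',cv2.resize(im2[120:270,120:270,::-1],None,fx=4,fy=4,interpolation=cv2.INTER_CUBIC))
E
```

```text
clock: 6.82
tool_pos: [0.6353, -0.2083, 0.2705]
orientation: [-89.8, -0.0, 75.5]
force: [-0.7, -0.3, -2.4]
opening: 0.0509
[np.float64(0.6352573956838129), np.float64(-0.20833489380070597), np.float64(0.2704746150783499)] [np.float64(-89.82156777018305), np.float64(-0.006705330485176108), np.float64(75.49222909592673)]
```

View pics/w6c.png

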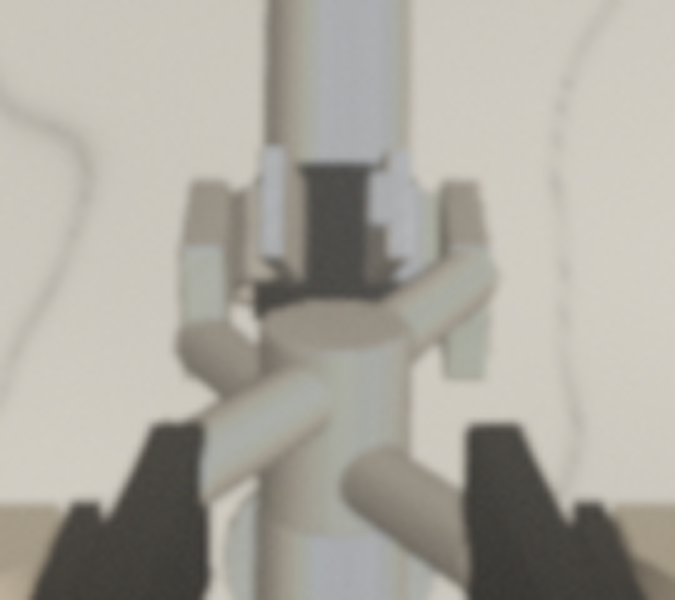

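View pics/s6c.png

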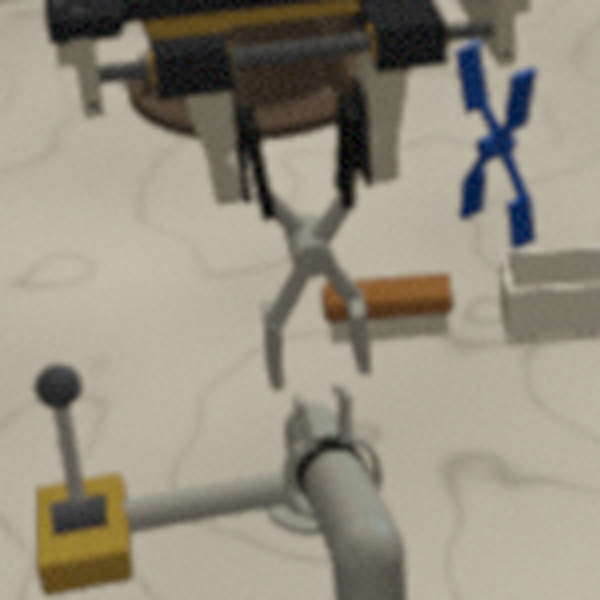

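```bash
python3 -m crank '[[[-0.16,0,12,0,0],[-0.16,0,20,0,0],[-0.16,0,26,0,0],[-0.16,0,26,0,0]]]'; python3 - <<'E'
from h import *
o=ctrl.get_obs();im=ctrl.snapshot('wrist');cv2.imwrite(f'pics/w7.png',im[:,:,::-1])
im2=ctrl.snapshot('scene');cv2.imwrite(f'pics/s7.png',im2[:,:,::-1])
cv2.imwrite('pics/w7c.png',cv2.resize(im[130:250,185:320,::-1],None,fx=5,fy=5,interpolation=cv2.INTER_CUBIC))
cv2.imwrite('pics/s7c.png',cv2.resize(im2[150:270,140:260,::-1],None,fx=5,fy=5,interpolation=cv2.INTER_CUBIC))
E
```

```text
clock: 7.42
tool_pos: [0.6357, -0.2096, 0.2458]
orientation: [-89.9, 0.0, 75.4]
force: [0.1, 0.0, -1.5]
opening: 0.0509
```

View pics/w7c.png

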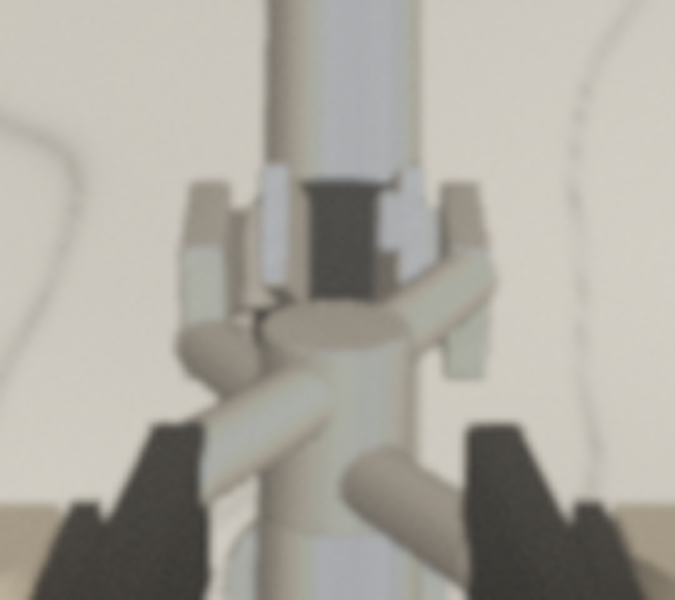

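View pics/s7c.png

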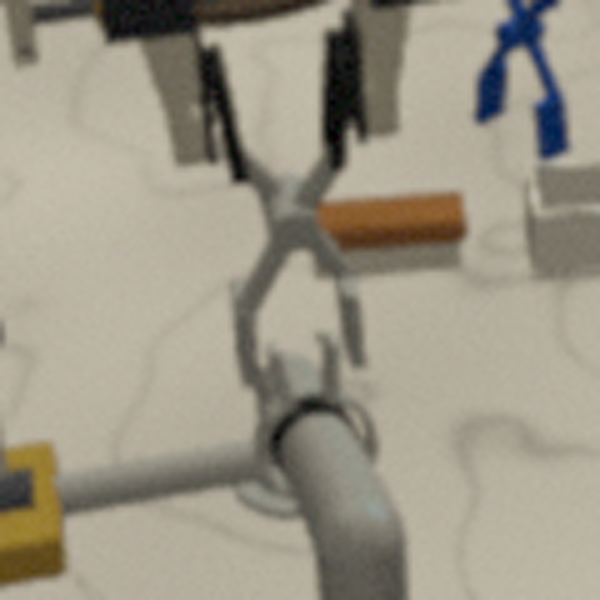

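```bash
python3 -m crank '[[[-0.16,2,2,0,0],[-0.05,2,2,0,0],[0.05,2,2,0,0],[0.05,2,2,0,0],[0.12,2,2,0,0],[0.12,2,2,0,0]]]'; python3 - <<'E'
from h import *
im=ctrl.snapshot('wrist');cv2.imwrite(f'pics/w8.png',im[:,:,::-1])
im2=ctrl.snapshot('scene');cv2.imwrite(f'pics/s8.png',im2[:,:,::-1])
a=cv2.resize(im[130:250,185:320,::-1],None,fx=3,fy=3,interpolation=cv2.INTER_CUBIC)
b=cv2.resize(im2[150:270,140:260,::-1],None,fx=3,fy=3,interpolation=cv2.INTER_CUBIC)
cv2.imwrite('pics/c8.png',np.hstack([a,b]))
E
```

```text
clock: 8.28
tool_pos: [0.6364, -0.2079, 0.2446]
orientation: [-90.0, 0.0, 75.4]
force: [-1.0, -2.5, 1.5]
opening: 0.0386
```

View pics/c8.png

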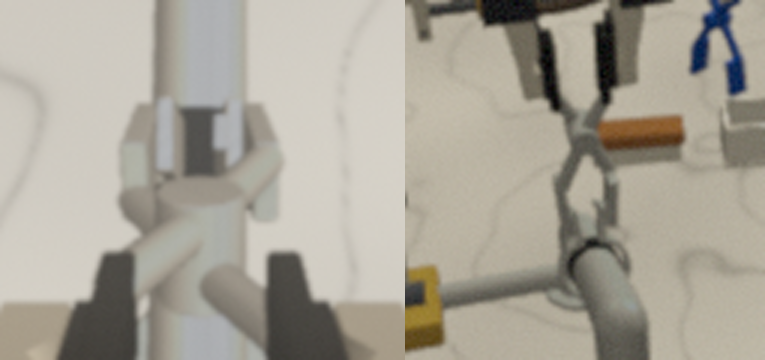

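Jaws are closing symmetrically on both ears. I'll squeeze further.

```bash
python3 -m crank '[[[0.2,0,0,0,0],[0.2,0,0,0,0],[0.27,0,0,0,0],[0.27,0,0,0,0],[0.34,0,0,0,0],[0.34,0,0,0,0],[0.34,0,0,0,0]]]'; python3 - <<'E'
from h import *
im=ctrl.snapshot('wrist');cv2.imwrite(f'pics/w9.png',im[:,:,::-1])
im2=ctrl.snapshot('scene');cv2.imwrite(f'pics/s9.png',im2[:,:,::-1])
a=cv2.resize(im[130:250,185:320,::-1],None,fx=3,fy=3,interpolation=cv2.INTER_CUBIC)
b=cv2.resize(im2[150:270,140:260,::-1],None,fx=3,fy=3,interpolation=cv2.INTER_CUBIC)
cv2.imwrite('pics/c9.png',np.hstack([a,b]))
E
```

```text
clock: 9.25
tool_pos: [0.6364, -0.2078, 0.2445]
orientation: [-90.0, 0.0, 75.4]
force: [-1.2, -1.2, -1.2]
opening: 0.0303
```

View pics/c9.png

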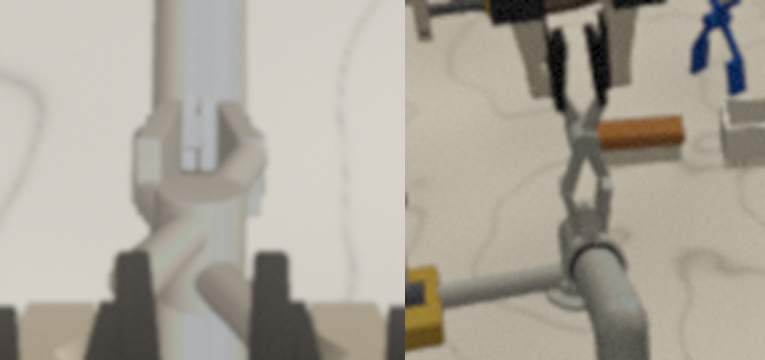

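The clip has snapped shut: the ears touch, at crop (198,135). Next I'll open to carrying width and lift.

```bash
python3 -m crank '[[[0.2,0,0,0,0],[0.05,0,0,0,0],[-0.1,0,0,0,0],[-0.15,0,0,0,0],[-0.15,0,0,0,0],[-0.15,0,-15,0,0],[-0.15,0,-40,0,0],[-0.15,0,-60,0,0],[-0.15,40,-60,0,0],[-0.15,80,-60,0,0],[-0.15,90,-60,0,0],[-0.15,90,-60,0,0]]]'; python3 - <<'E'
from h import *
o=ctrl.get_obs()
im=ctrl.snapshot('wrist');cv2.imwrite(f'pics/w10.png',im[:,:,::-1]);print(list(o['tool_pos']),list(o['orientation']))
im2=ctrl.snapshot('scene');cv2.imwrite(f'pics/s10.png',im2[:,:,::-1])
a=cv2.resize(im[90:250,85:320,::-1],None,fx=3,fy=3,interpolation=cv2.INTER_CUBIC)
b=cv2.resize(im2[90:270,140:320,::-1],None,fx=3,fy=3,interpolation=cv2.INTER_CUBIC)
cv2.imwrite('pics/c10.png',a);cv2.imwrite('pics/c10b.png',b)
E
```

```text
clock: 10.85
tool_pos: [0.6594, -0.1201, 0.3053]
orientation: [-90.0, 0.0, 75.5]
force: [-0.5, -0.5, -0.4]
opening: 0.0507
[np.float64(0.6593583425637416), np.float64(-0.12014159691955476), np.float64(0.305289545458884)] [np.float64(-90.03730939454172), np.float64(0.000565894771448997), np.float64(75.50767316261323)]
```

View pics/c10.png

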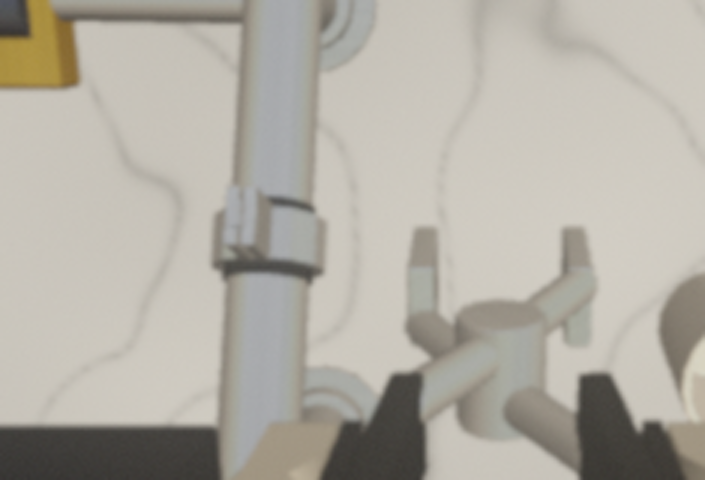

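View pics/c10b.png

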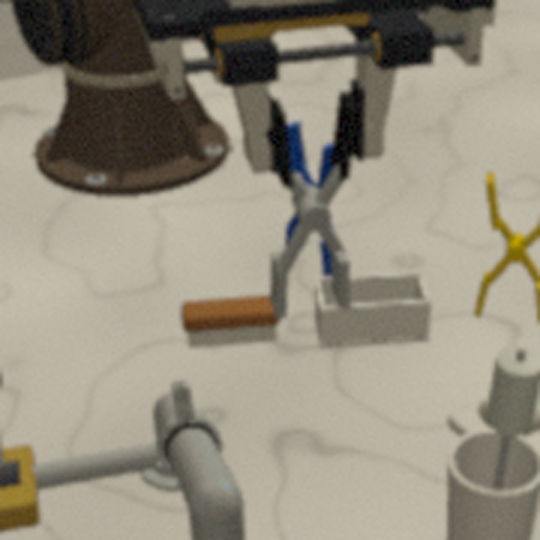

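```bash
python3 -m crank '[[[-0.15,25,0,48,0.03],[-0.15,50,0,95,0.06],[-0.15,75,0,142,0.1],[-0.15,98,10,186,0.145],[-0.15,112,30,212,0.145],[-0.15,115,50,218,0.145],[-0.15,115,55,218,0.145],[-0.15,115,55,218,0.145]]]'; python3 - <<'E'
from h import *
o=ctrl.get_obs()
im=ctrl.snapshot('wrist');cv2.imwrite(f'pics/w11.png',im[:,:,::-1]);print(list(o['tool_pos']),list(o['orientation']))
a=cv2.resize(im[110:260,160:340,::-1],None,fx=4,fy=4,interpolation=cv2.INTER_CUBIC)
cv2.imwrite('pics/c11.png',a)
E
```

```text
clock: 11.95
tool_pos: [0.4775, 0.0448, 0.25]
orientation: [-90.0, 0.0, 67.1]
force: [0.3, 0.7, -1.2]
opening: 0.0505
[np.float64(0.4775118641281289), np.float64(0.0448355993464387), np.float64(0.24996213899663625)] [np.float64(-90.01976392470989), np.float64(0.0131531414142661), np.float64(67.0802024678077)]
```

View pics/c11.png

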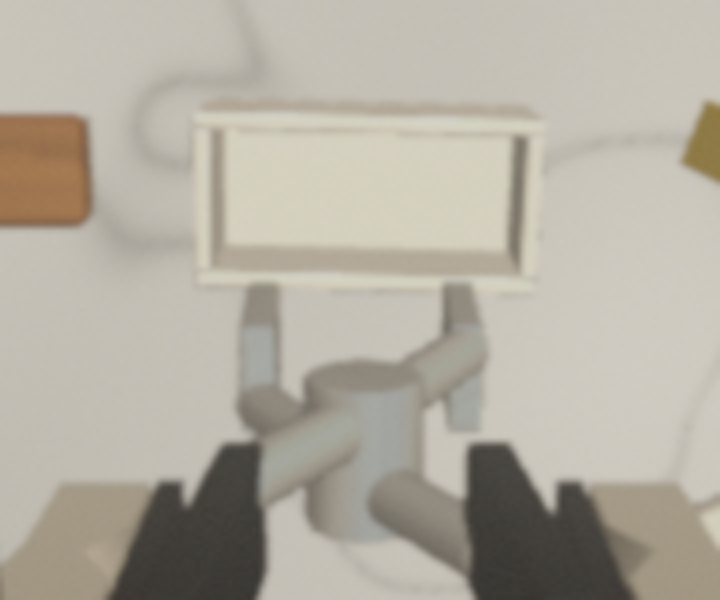

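```bash
python3 - <<'E'
from h import *
np.set_printoptions(precision=4,suppress=True)
o=ctrl.get_obs();c=cam('wrist',o);T=Rm(o['orientation'])
Q=np.array([onz(c,(160+u/4,110+v/4),.045) for u,v in((198,113),(545,122),(535,290),(198,281))])
C=Q.mean(0);print(C,np.linalg.norm(Q-np.roll(Q,1,0),axis=1),T.T@(C-o['tool_pos'])*1e3)
for a,b in((0,1),(3,2)):print(np.degrees(np.arctan2(*(Q[b]-Q[a])[[1,0]])))
E
```

```text
[0.4682 0.0492 0.045 ] [0.0499 0.1004 0.0501 0.1013] [  0.1978 205.2394  10.6088]
65.59037125119166
65.48508509235435
```

```bash
python3 -m crank '[[[-0.15,0,50,1,0.02],[-0.15,0,95,1,0.02],[-0.15,0,115,1,0.02],[-0.15,0,122,1,0.02],[-0.15,0,122,1,0.02]]]'
```

```text
clock: 12.62
tool_pos: [0.4781, 0.0455, 0.1292]
orientation: [-90.1, -0.0, 66.0]
force: [-1.5, -1.4, 8.3]
opening: 0.0504
```

```bash
python3 - <<'E'
from h import *
o=ctrl.get_obs();print(o['force'])
im=ctrl.snapshot('wrist');cv2.imwrite(f'pics/w12.png',im[:,:,::-1])
im2=ctrl.snapshot('scene');cv2.imwrite(f'pics/s12.png',im2[:,:,::-1]);print(ctrl.get_obs()['force'])
cv2.imwrite('pics/c12.png',cv2.resize(im[110:260,160:340,::-1],None,fx=4,fy=4,interpolation=cv2.INTER_CUBIC))
cv2.imwrite('pics/c12b.png',cv2.resize(im2[110:220,220:340,::-1],None,fx=5,fy=5,interpolation=cv2.INTER_CUBIC))
E
```

```text
[-1.510617   -1.42471636  8.31555696]
[-1.47212342 -1.99073594  8.05087204]
```

View pics/c12.png

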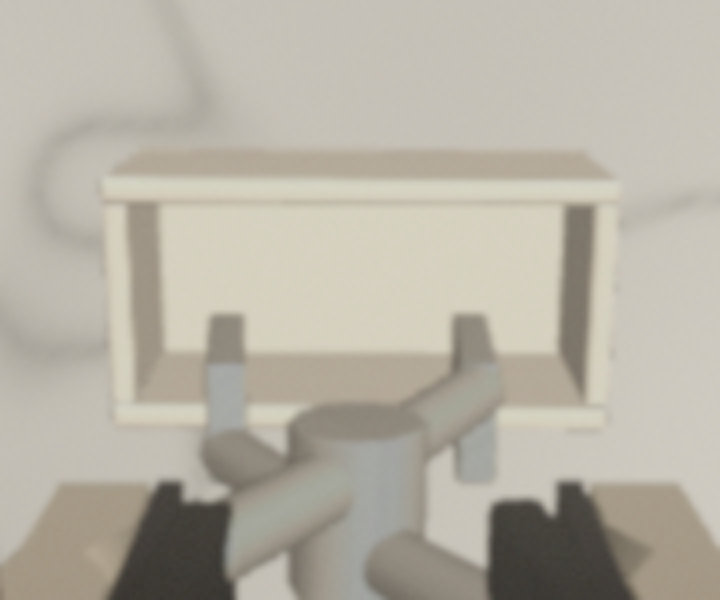

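View pics/c12b.png

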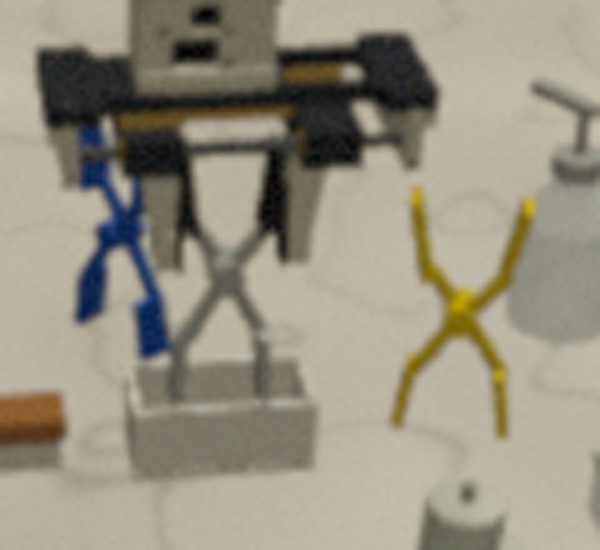

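```bash
cat > pf.py <<'E'
from h import *
from scipy.optimize import least_squares
np.set_printoptions(precision=4,suppress=True)
w=cam('wrist',dict(tool_pos=np.zeros(3),orientation=[0,0,0]))
c,si=np.cos,np.sin
def pt(q,d,x):
    a,z,t=q[:3]; return np.array([0,a-d*c(t)+x*si(t), z-d*si(t)+x*c(t)])
def fit(rows,outw):
    def res(q):
        r=[proj(w,pt(q,d,x))[1]-v for (d,x),v in zip(((0,.011),(.040,.011),(.040,-.011),(.0755,.012)),rows)]
        P=pt(q,.04,.011);P1=P+[q[3]/2,0,0];P2=P-[q[3]/2,0,0]
        return np.array(r)
    q=least_squares(res,[.11,.0,0.,.055]).x
    P=pt(q,.02,.011);d=w[1].T@(P-w[2]);print(q[:3],'tilt',np.degrees(q[2]),'res',res(q),'outer',outw*d[2]/w[0][0,0])
E
python3 - <<'E'
from pf import *
fit((166.5,179.6,206.5,195.8),58)
fit((166,178.5,206,196),58.7)
fit((181,191.3,217.5,204),61.2)
fit((188.75,200.5,229.7,215.5),71.5)
E
```

```text
[0.1278 0.0082 0.1002] tilt 5.741730265414233 res [-0.3855  0.689   0.0521 -0.3513] outer 0.050875998468730345
[0.1279 0.0089 0.1105] tilt 6.330142421703806 res [-0.7259  1.296   0.1011 -0.6631] outer 0.05151929112906827
[ 0.1214 -0.0041 -0.0139] tilt -0.7990509016954767 res [-0.3077  0.5527  0.0313 -0.2729] outer 0.052777734931904116
[ 0.0896 -0.0028 -0.0404] tilt -2.3126157272994083 res [-0.3316  0.5783  0.0446 -0.2858] outer 0.054495869562711054
```

```bash
python3 - <<'E'
from h import *
np.set_printoptions(precision=4,suppress=True)
o=dict(tool_pos=np.array([.47066,.04823,.28123]),orientation=[-90.054,-.058,68.05]);w=cam('wrist',o)
t=cam('top');s=cam('scene')
for uv in((490,225),(503,212),(517,222),(625,296),(642,268),(592,250)): print('y',onz(w,(uv[0]/1.5,uv[1]/1.5),.148))
cr=lambda u,v:(220+u/5,110+v/5)
o=ctrl.get_obs();T=Rm(o['orientation']);p=o['tool_pos']
print('tool',p,o['orientation'])
for x in (.06,.08,.0965):
  for z in(-.03,0,.03):
    # height whose projection row matches 143
    hs=np.linspace(.1,.26,161);r=[proj(s,np.array([*(p+T@np.array([x,0,z]))[:2],h])) for h in hs]
    i=np.argmin([abs(k[1]-143) for k in r]);print(x,z,'h',hs[i],r[i])
P=lambda x,y,z:proj(s,p+T@np.array([x,y,z]))
print('fingertip',P(.045,0,0),P(-.045,0,0))
print('yellow handle tops scene',tri((s,cr(418,190)),(t,(184,197))),tri((s,cr(530,200)),(t,(203,218))))
E
```

```text
y [0.4658 0.1256 0.148 ]
y [0.4611 0.1356 0.148 ]
y [0.4703 0.1418 0.148 ]
y [0.5429 0.1929 0.148 ]
y [0.5286 0.2075 0.148 ]
y [0.5051 0.1807 0.148 ]
tool [0.4781 0.0455 0.1293] [-90.1412  -0.0521  65.9662]
0.06 -0.03 h 0.195 [291.3483 142.866 ]
0.06 0 h 0.18 [288.5587 142.8454]
0.06 0.03 h 0.164 [285.936  143.1638]
0.08 -0.03 h 0.193 [299.1787 143.1747]
0.08 0 h 0.178 [296.129  143.1436]
0.08 0.03 h 0.163 [293.2825 143.1144]
0.0965 -0.03 h 0.193 [305.6495 142.8343]
0.0965 0 h 0.177 [302.3536 143.1623]
0.0965 0.03 h 0.162 [299.3071 143.1327]
fingertip [281.9028 160.3677] [248.0013 162.3511]
yellow handle tops scene (array([0.5164, 0.1681, 0.1581]), [array([ 8.3, -1.6]), array([7.9, 5.3])]) (array([0.5075, 0.1751, 0.1373]), [array([-14.8,   1.4]), array([-12.9, -10.5])])
```

```bash
python3 - <<'E'
import cv2
cv2.imwrite('pics/y1.png',cv2.resize(cv2.imread('pics/w1.png')[120:220,300:440],None,fx=5,fy=5,interpolation=cv2.INTER_CUBIC))
cv2.imwrite('pics/y2.png',cv2.resize(cv2.imread('pics/s12.png')[100:210,220:340],None,fx=5,fy=5,interpolation=cv2.INTER_CUBIC))
cv2.imwrite('pics/y3.png',cv2.resize(cv2.imread('pics/w12.png'),None,fx=1.5,fy=1.5,interpolation=cv2.INTER_CUBIC))
E
```

```text
(no output)
```

View pics/y1.png

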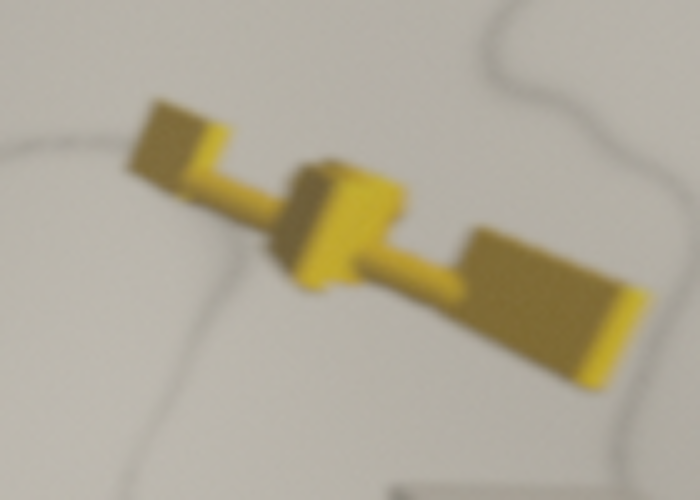

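View pics/y3.png

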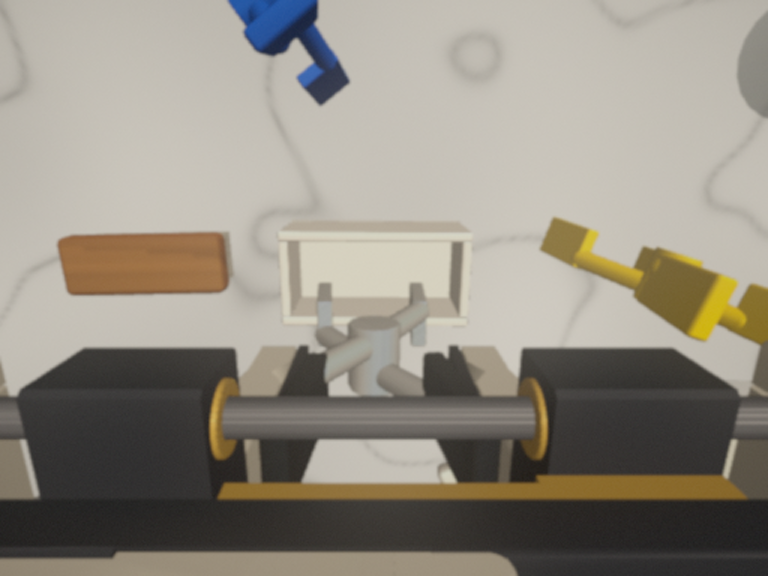

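```bash
python3 -m crank '[[[-0.16,0,-12,0,0],[-0.16,0,-12,0,0],[-0.16,0,-12,6,0],[-0.16,0,-12,12,0],[-0.16,0,-12,12,0]]]'; python3 - <<'E'
from h import *
o=ctrl.get_obs()
im=ctrl.snapshot('wrist');cv2.imwrite(f'pics/w13.png',im[:,:,::-1]);print(list(o['tool_pos']),list(o['orientation']))
cv2.imwrite('pics/c13.png',cv2.resize(im[110:260,160:340,::-1],None,fx=4,fy=4,interpolation=cv2.INTER_CUBIC))
E
```

```text
clock: 13.35
tool_pos: [0.4645, 0.051, 0.1395]
orientation: [-90.0, 0.0, 66.0]
force: [0.2, 0.4, -1.9]
opening: 0.051
[np.float64(0.4645304658940777), np.float64(0.05095203088610777), np.float64(0.13945938410032643)] [np.float64(-89.98558114428666), np.float64(0.013059908227104575), np.float64(66.0180601047723)]
```

View pics/c13.png

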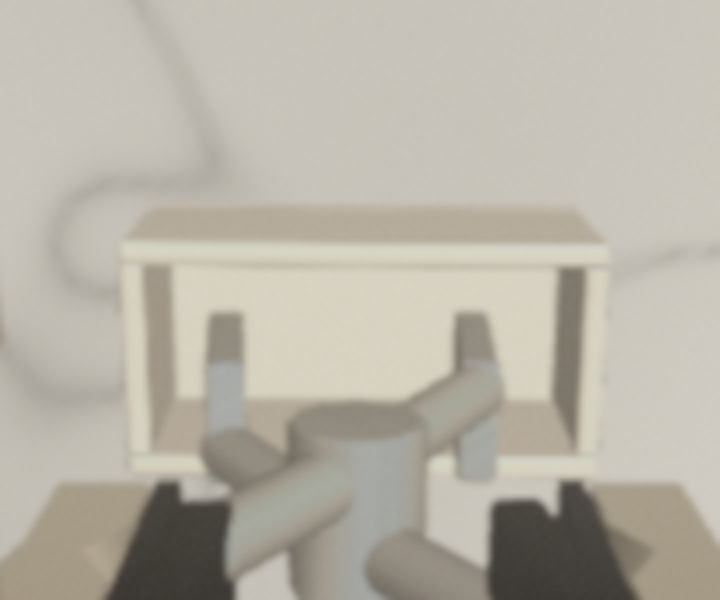

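```bash
python3 - <<'E'
from pf import *
o=ctrl.get_obs();cc=cam('wrist',o);T=Rm(o['orientation'])
Q=np.array([onz(cc,(160+u/4,110+v/4),.045) for u,v in((122,243),(608,247),(598,473),(132,473))])
C=Q.mean(0);print(C,np.linalg.norm(Q-np.roll(Q,1,0),axis=1),T.T@(C-o['tool_pos'])*1e3)
fit((188.5,200.5,229.7,215.5),71.5)
E
```

```text
[0.4681 0.0487 0.045 ] [0.0512 0.1007 0.0504 0.1019] [-0.7956 94.5285 -3.9191]
[ 0.0892 -0.0025 -0.0383] tilt -2.1920635909105846 res [-0.2797  0.4873  0.0381 -0.2411] outer 0.05439566810657277
```

```bash
python3 -m crank '[[[-0.16,2,0,-1,0],[-0.16,2,12,-1,0],[-0.16,2,24,-1,0],[-0.16,2,34,-1,0],[-0.16,2,38,-1,0],[-0.16,2,38,-1,0]]]'
```

```text
clock: 14.15
tool_pos: [0.4668, 0.0521, 0.1012]
orientation: [-90.0, 0.0, 66.0]
force: [0.2, 0.7, -0.8]
opening: 0.0511
```

```bash
python3 - <<'E'
from h import *
im=ctrl.snapshot('wrist');cv2.imwrite(f'pics/w14.png',im[:,:,::-1])
im2=ctrl.snapshot('scene');cv2.imwrite(f'pics/s14.png',im2[:,:,::-1])
cv2.imwrite('pics/c14.png',cv2.resize(im[110:260,160:340,::-1],None,fx=4,fy=4,interpolation=cv2.INTER_CUBIC))
cv2.imwrite('pics/c14b.png',cv2.resize(im2[110:220,220:340,::-1],None,fx=5,fy=5,interpolation=cv2.INTER_CUBIC))
E
```

```text
(no output)
```

View pics/c14.png

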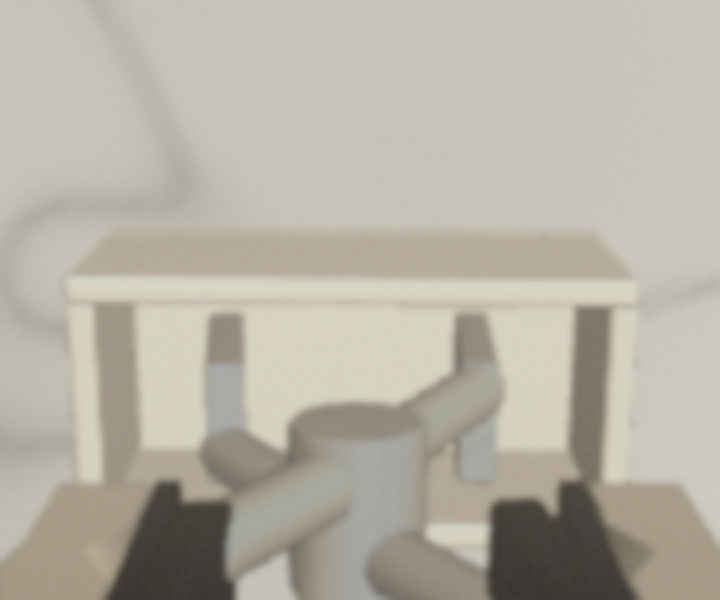

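View pics/c14b.png

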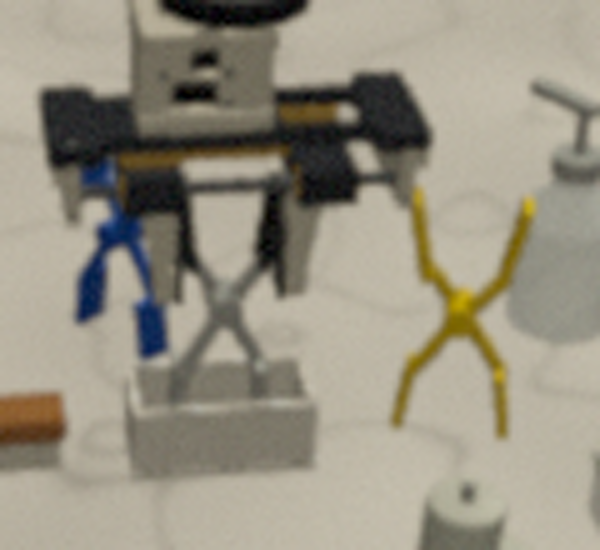

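```bash
python3 -m crank '[[[-0.16,0,2,0,0],[-0.16,0,4,0,0],[-0.16,0,4,0,0]]]'; python3 -m crank '[[[-0.16,0,2,0,0],[-0.16,0,2,0,0]]]'
```

```text
clock: 14.62
tool_pos: [0.4668, 0.0522, 0.0975]
orientation: [-90.0, 0.0, 66.0]
force: [-0.6, -0.1, -1.3]
opening: 0.0512
clock: 14.88
tool_pos: [0.4668, 0.0522, 0.0954]
orientation: [-90.0, 0.0, 66.0]
force: [0.1, -0.2, -1.5]
opening: 0.0506
```

```bash
python3 -m crank '[[[-0.16,0,1.5,0,0],[-0.16,0,1.5,0,0]]]'; python3 -m crank '[[[-0.16,0,1.5,0,0],[-0.16,0,1.5,0,0]]]'
```

```text
clock: 15.12
tool_pos: [0.4668, 0.0522, 0.094]
orientation: [-90.0, 0.0, 66.0]
force: [0.2, 0.5, -0.4]
opening: 0.0513
clock: 15.38
tool_pos: [0.4668, 0.0522, 0.0924]
orientation: [-90.0, 0.0, 66.0]
force: [0.7, -1.4, -2.1]
opening: 0.0511
```

```bash
python3 -m crank '[[[-0.16,0,1.5,0,0],[-0.16,0,1.5,0,0]]]'; python3 -m crank '[[[-0.16,0,1.5,0,0],[-0.16,0,1.5,0,0]]]'; python3 - <<'E'
from h import *
im=ctrl.snapshot('wrist');cv2.imwrite(f'pics/w15.png',im[:,:,::-1])
im2=ctrl.snapshot('scene');cv2.imwrite(f'pics/s15.png',im2[:,:,::-1])
cv2.imwrite('pics/c15.png',cv2.resize(im[110:260,160:340,::-1],None,fx=4,fy=4,interpolation=cv2.INTER_CUBIC))
cv2.imwrite('pics/c15b.png',cv2.resize(im2[110:220,220:340,::-1],None,fx=5,fy=5,interpolation=cv2.INTER_CUBIC))
E
```

```text
clock: 15.62
tool_pos: [0.4668, 0.0522, 0.0909]
orientation: [-90.0, 0.0, 66.0]
force: [0.3, -1.0, -1.3]
opening: 0.0512
clock: 15.88
tool_pos: [0.4675, 0.0521, 0.0902]
orientation: [-90.1, -0.0, 66.0]
force: [0.6, -1.6, 5.3]
opening: 0.0509
```

View pics/c15.png

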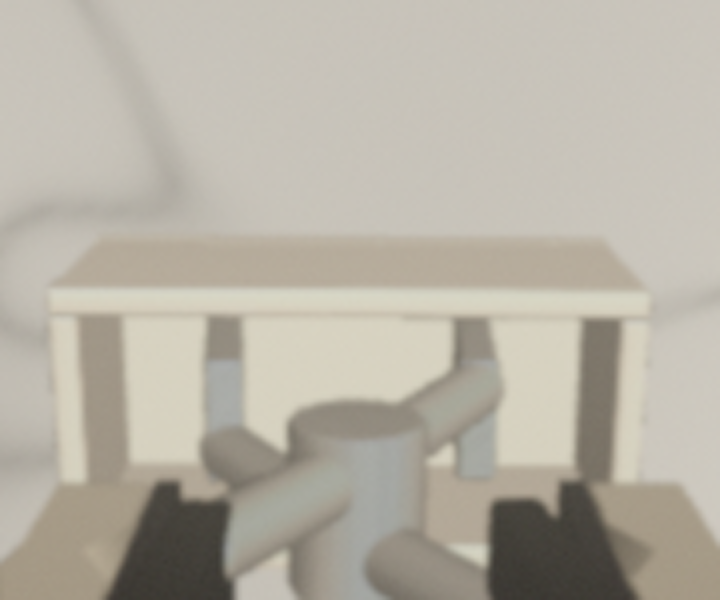

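View pics/c15b.png

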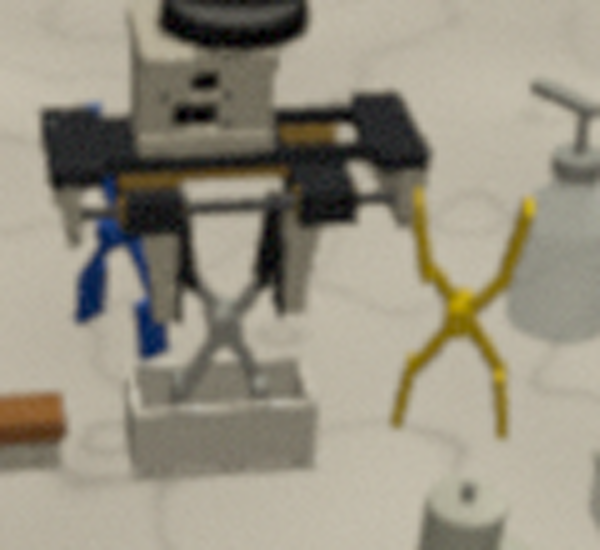

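```bash
python3 -m crank '[[[-0.25,0,-0.5,0,0],[-0.35,0,-0.5,0,0],[-0.5,0,-0.5,0,0],[-0.8,0,-0.5,0,0],[-0.9,0,-0.5,0,0],[-0.9,0,-0.5,0,0]]]'; python3 - <<'E'
from h import *
im=ctrl.snapshot('wrist');cv2.imwrite(f'pics/w16.png',im[:,:,::-1])
im2=ctrl.snapshot('scene');cv2.imwrite(f'pics/s16.png',im2[:,:,::-1])
a=cv2.resize(im[110:260,130:370,::-1],None,fx=3,fy=3,interpolation=cv2.INTER_CUBIC)
cv2.imwrite('pics/c16.png',a)
cv2.imwrite('pics/c16b.png',cv2.resize(im2[110:220,220:340,::-1],None,fx=5,fy=5,interpolation=cv2.INTER_CUBIC))
E
```

```text
clock: 16.73
tool_pos: [0.4669, 0.0523, 0.0901]
orientation: [-90.0, -0.0, 66.0]
force: [0.2, -0.0, 0.5]
opening: 0.0822
```

View pics/c16.png

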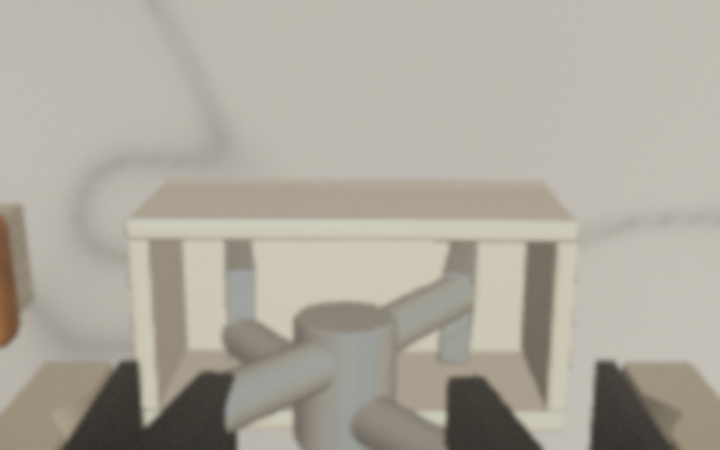

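View pics/c16b.png

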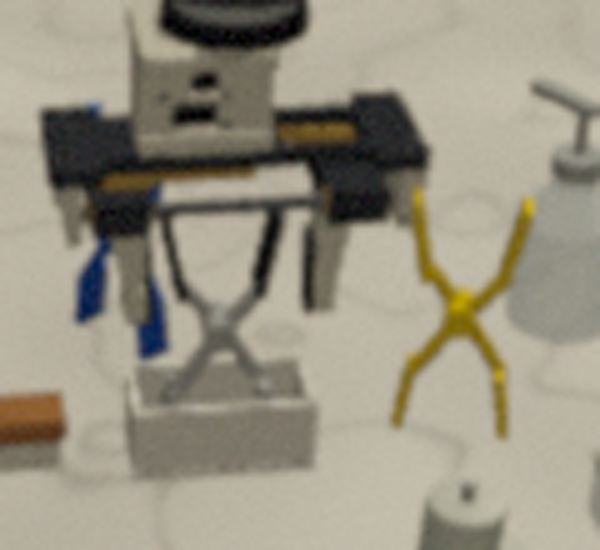

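```bash
python3 -m crank '[[[-1,0,-15,0,0],[-1,0,-40,0,0],[-1,0,-90,0,0],[-1,0,-140,0,0],[-1,0,-180,0,0],[-1,0,-200,0,0],[-1,0,-200,0,0]]]';  python3 - <<'E'
from h import *
o=ctrl.get_obs()
im=ctrl.snapshot('wrist');cv2.imwrite(f'pics/w17.png',im[:,:,::-1])
im2=ctrl.snapshot('scene');cv2.imwrite(f'pics/s17.png',im2[:,:,::-1])
a=cv2.resize(im[90:240,150:350,::-1],None,fx=3,fy=3,interpolation=cv2.INTER_CUBIC)
b=cv2.resize(im2[110:220,220:340,::-1],(450,450),interpolation=cv2.INTER_CUBIC)
cv2.imwrite('pics/c17.png',a);cv2.imwrite('pics/c17b.png',b)
E
```

```text
clock: 17.7
tool_pos: [0.4675, 0.0525, 0.2916]
orientation: [-90.1, -0.1, 66.0]
force: [0.2, -0.0, 0.1]
opening: 0.0876
```

View pics/c17.png

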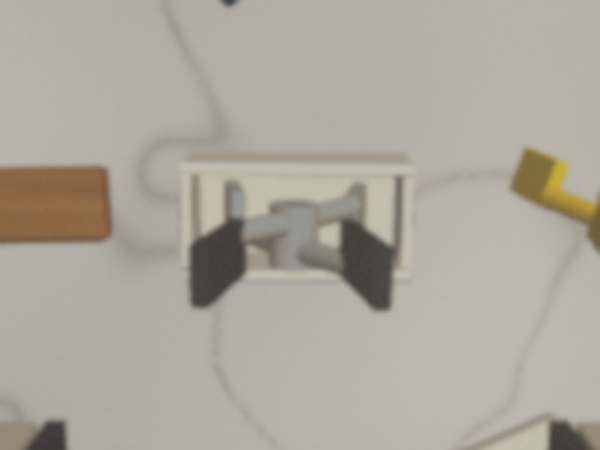

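View pics/c17b.png

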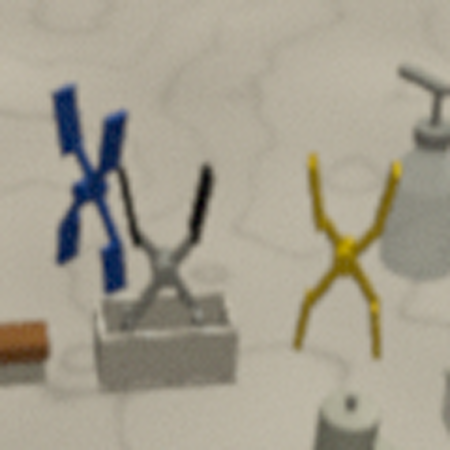

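The pliers stand upright in the caddy with their handles open, wrist crop (290,230). Blue and yellow have not moved. The lever is next.

```bash
python3 -m crank '[[[-1,-55,0,-20,-0.03],[-1,-110,0,-40,-0.06],[-1,-165,0,-60,-0.1],[-1,-220,0,-80,-0.166],[-1,-270,10,-100,-0.166],[-1,-310,30,-114,-0.166],[-1,-329,40,-120,-0.166],[-1,-329,40,-120,-0.166],[-1,-329,40,-120,-0.166]]]';  python3 - <<'E'
from h import *
o=ctrl.get_obs()
im=ctrl.snapshot('wrist');cv2.imwrite(f'pics/w18.png',im[:,:,::-1]);print(list(o['tool_pos']),list(o['orientation']))
print([(d["extent"],round(d["confidence"],2)) for d in ctrl.find_in('wrist','valve_tip')])
E
```

```text
clock: 18.92
tool_pos: [0.4424, -0.2968, 0.2495]
orientation: [-89.9, -0.0, 75.5]
force: [0.1, -0.7, 0.7]
opening: 0.0871
[np.float64(0.4423838016706767), np.float64(-0.2967942478154908), np.float64(0.24954185013165284)] [np.float64(-89.93523962503195), np.float64(-0.001848783917258061), np.float64(75.48241905318909)]
[([241.2, 211.9, 27.0, 24.2], 0.66)]
```

View pics/w18.png

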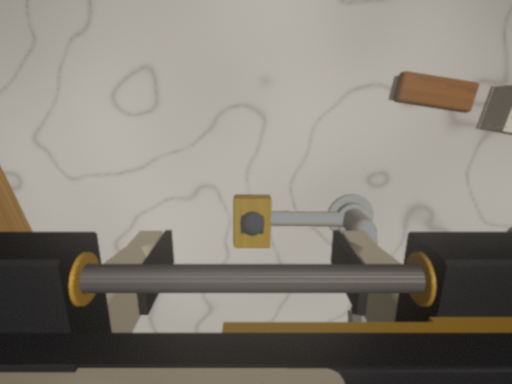

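```bash
python3 -m crank '[[[1,-8,0,0,0],[1,-8,40,0,0],[1,-8,80,0,0],[1,-8,120,0,0],[1,-8,150,0,0],[1,-8,163,0,0],[1,-8,163,0,0],[1,-8,163,-10,0],[1,-8,163,-20,0]]]'; python3 -m crank '[[[1,0,0,-8,0],[1,0,0,-16,0],[1,0,0,-24,0],[1,0,0,-32,0],[1,0,0,-40,0],[1,0,0,-48,0],[1,0,0,-56,0],[1,0,0,-64,0],[1,0,0,-64,0]]]'
```

```text
clock: 20.15
tool_pos: [0.4617, -0.3104, 0.0885]
orientation: [-90.2, 0.0, 75.5]
force: [1.4, -0.3, -0.5]
opening: 0.0037
clock: 21.28
tool_pos: [0.5226, -0.3261, 0.0869]
orientation: [-90.0, 0.0, 75.5]
force: [0.1, 1.0, -0.4]
opening: 0.0005
```

```bash
python3 -m crank '[[[1,0,0,-5,0],[1,0,0,-10,0],[1,0,0,-13,0],[1,0,0,-13,0]]]'; python3 -m crank '[[[1,0,0,-3,0],[1,0,0,-3,0]]]';python3 - <<'E'
from h import *
im2=ctrl.snapshot('scene');cv2.imwrite(f'pics/s19.png',im2[:,:,::-1])
cv2.imwrite('pics/c19.png',cv2.resize(im2[130:290,90:290,::-1],None,fx=3.7,fy=3.7,interpolation=cv2.INTER_CUBIC))
E
```

```text
clock: 21.78
tool_pos: [0.5288, -0.3278, 0.0866]
orientation: [-89.4, -0.0, 75.4]
force: [-17.6, 7.7, 12.8]
opening: 0.0004
clock: 22.02
tool_pos: [0.5291, -0.3279, 0.0865]
orientation: [-89.1, -0.0, 75.4]
force: [-25.2, 11.6, 19.9]
opening: 0.0002
```

View pics/c19.png

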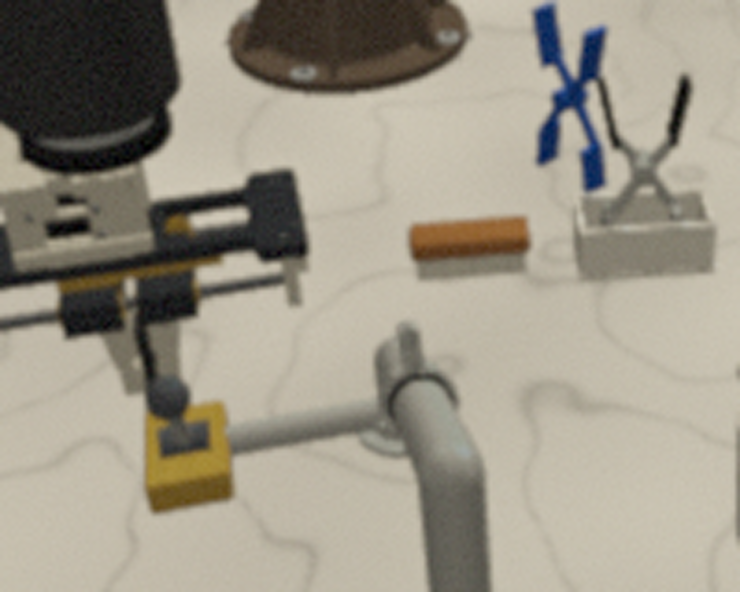

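```bash
python3 -m crank '[[[1,0,0,8,0],[1,0,0,25,0],[1,0,-60,40,0],[1,0,-120,40,0],[1,0,-150,40,0],[1,0,-150,40,0]]]';python3 - <<'E'
from h import *
np.set_printoptions(precision=4,suppress=True)
o=ctrl.get_obs()
ims={}
for n in('scene','top','wrist'):
    im=ctrl.snapshot(n);ims[n]=im;cv2.imwrite(f'pics/{n}20.png',im[:,:,::-1])
print(o['tool_pos'])
cv2.imwrite('pics/c20.png',cv2.resize(ims['scene'][180:290,100:240,::-1],None,fx=5,fy=5,interpolation=cv2.INTER_CUBIC))
s=cam('scene')
B0=np.array([.488,-.309,.092]);d=np.array([.968,-.25,0]);pv=B0+.038*d;pv[2]=.022
for q in(0,.8,.9,1.0): 
    a=q-.5;P=pv+.08*(np.sin(a)*d+np.cos(a)*np.array([0,0,1]));print(q,P,proj(s,P),(proj(s,P)-(100,180))*5)
print([(x["extent"],round(x["confidence"],2)) for x in ctrl.find_in('scene','valve_tip')])
E
```

```text
clock: 22.82
tool_pos: [0.5, -0.3204, 0.2406]
orientation: [-90.4, 0.0, 75.5]
force: [-0.1, 0.4, -0.5]
opening: 0.0002
[ 0.5    -0.3204  0.2406]
0 [ 0.4877 -0.3089  0.0922] [133.7618 217.5724] [168.8091 187.8619]
0.8 [ 0.5477 -0.3244  0.0984] [134.1453 232.861 ] [170.7263 264.3049]
0.9 [ 0.5549 -0.3263  0.0957] [134.4804 236.1349] [172.4022 280.6745]
1.0 [ 0.5619 -0.3281  0.0922] [134.8747 239.619 ] [174.3736 298.0951]
[([129.1, 229.7, 13.7, 19.6], 0.55), ([195.7, 187.1, 37.5, 21.5], 0.42), ([334.1, 199.8, 40.5, 19.1], 0.23)]
```

View pics/c20.png

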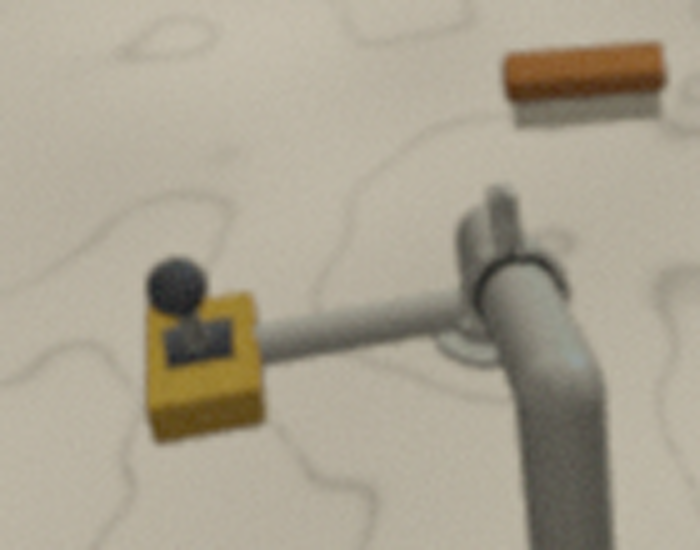

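View pics/wrist20.png

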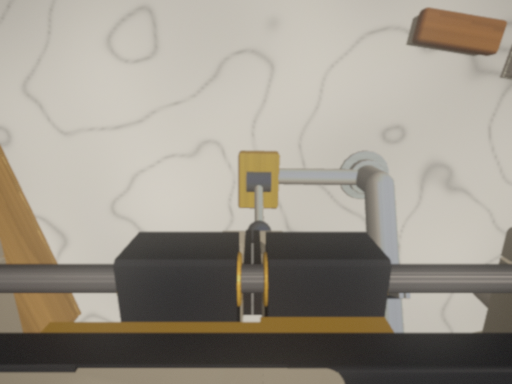

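```bash
python3 - <<'E'
from h import *
np.set_printoptions(precision=4,suppress=True)
t=cam('top');s=cam('scene')
def ball(f,box,inv=False):
    im=cv2.imread(f);x0,y0,x1,y1=box;g=im[y0:y1,x0:x1].astype(int).max(2)
    return g
for f,n in(('pics/top0.png','pics/tb0.png'),('pics/top20.png','pics/tb20.png')):
    cv2.imwrite(n,cv2.resize(cv2.imread(f)[180:240,350:420],None,fx=5,fy=5,interpolation=cv2.INTER_CUBIC))
a=cv2.imread('pics/tb0.png');b=cv2.imread('pics/tb20.png');
c=cv2.resize(cv2.imread('pics/scene0.png')[200:270,110:170],(300,350),interpolation=cv2.INTER_CUBIC);d=cv2.resize(cv2.imread('pics/scene20.png')[200:270,110:170],(300,350),interpolation=cv2.INTER_CUBIC)
a=np.vstack([a,np.zeros((50,350,3),np.uint8)]);b=np.vstack([b,np.zeros((50,350,3),np.uint8)])
cv2.imwrite('pics/tb.png',np.vstack([np.hstack([a,c]),np.hstack([b,d])])[:, :]) 
B0=np.array([.488,-.309,.092]);dd=np.array([.968,-.25,0]);pv=B0+.038*dd;pv[2]=.022
for q in(0,.8,.9,1.0):
    k=q-.5;P=pv+.08*(np.sin(k)*dd+np.cos(k)*np.array([0,0,1]));print(q,(proj(t,P)-(350,180))*5,(proj(s,P)-(110,200))*5)
E
```

```text
0 [189.4601 192.7372] [118.8091  87.8619]
0.8 [217.1809  71.3923] [120.7263 164.3049]
0.9 [218.3577  58.1562] [122.4022 180.6745]
1.0 [218.955   45.9035] [124.3736 198.0951]
```

View pics/tb.png

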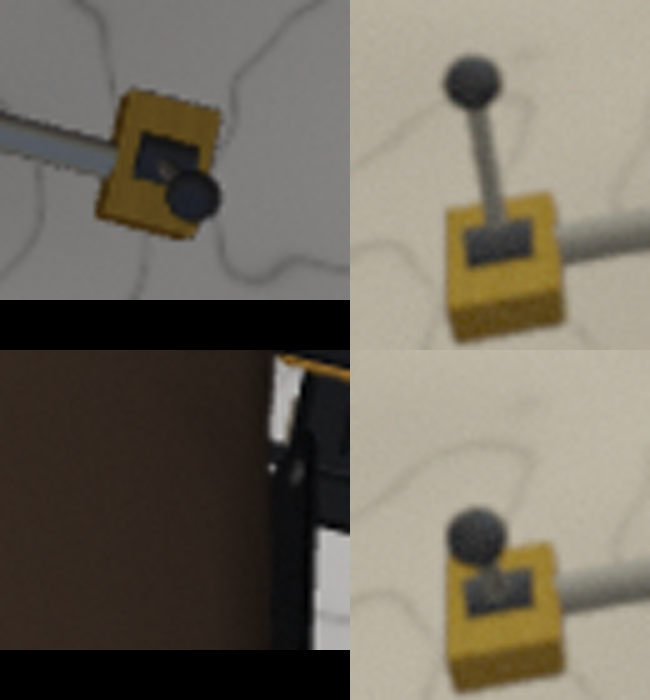

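```bash
python3 -m crank '[[[1,30,-20,30,0],[1,80,-40,50,0],[1,130,-50,70,0],[1,180,-60,80,0],[1,230,-60,80,0],[1,230,-60,80,0]]]';python3 - <<'E'
from h import *
im=ctrl.snapshot('top');cv2.imwrite('pics/top21.png',im[:,:,::-1])
cv2.imwrite('pics/tb21.png',cv2.resize(im[100:240,330:420,::-1],None,fx=5,fy=4.2,interpolation=cv2.INTER_CUBIC))
cv2.imwrite('pics/tb22.png',cv2.resize(im[180:240,350:420,::-1],None,fx=5,fy=5,interpolation=cv2.INTER_CUBIC))
E
```

```text
clock: 23.78
tool_pos: [0.4791, -0.0746, 0.2961]
orientation: [-89.9, 0.0, 75.7]
force: [-0.3, -1.0, -0.3]
opening: 0.0007
```

View pics/tb22.png

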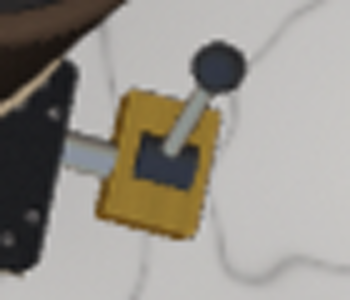

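View pics/top21.png

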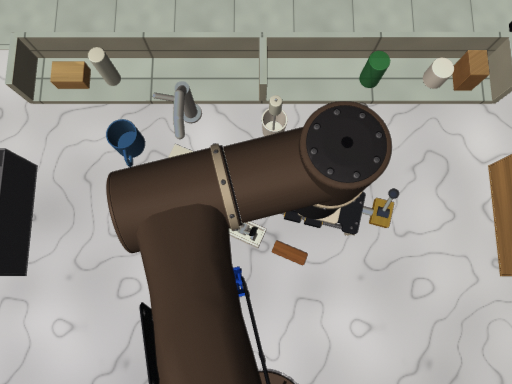

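```bash
python3 - <<'E'
from h import *
np.set_printoptions(precision=4,suppress=True)
t=cam('top');s=cam('scene')
a=tri((t,(388.4,219.2)),(s,(134.6,216.4)));b=tri((t,(393.6,193.6)),(s,(135.4,237.4)));print(a,b)
D=b[0]-a[0];ch=np.linalg.norm(D);print(ch,'heading',np.degrees(np.arctan2(D[1],D[0])),'swing',2*np.arcsin(ch/.16))
E
```

```text
(array([ 0.4862, -0.3079,  0.0943]), [array([-0.6, -0.2]), array([-0.7, -0. ])]) (array([ 0.5516, -0.3261,  0.0897]), [array([-0.7, -0.2]), array([-0.8, -0. ])])
0.06800516769716902 heading -15.564484808850338 swing 0.877995133603866
```

```bash
python3 - <<'E'
from h import *
np.set_printoptions(precision=4,suppress=True)
t=cam('top');s=cam('scene')
P=onz(t,(350+167/5,180+160/5),.025);print('slot top',P)
Ps=onz(s,(110+147/5,200+243/5),.025);print('slot scene',Ps)
d=np.array([.968,-.25,0])
for b in ([.4862,-.3079,.0943],[.5516,-.3261,.0897]):
    for p in(P,Ps): v=np.array(b)-p; print((v@d),np.degrees(np.arctan2(v@d,b[2]-.022)), np.hypot(v@d,b[2]-.022))
# predicted ball pixels for q with pivot = P / Ps
for p in(P,Ps,(P+Ps)/2):
  p=p.copy();p[2]=.022
  for q in(0,.85,.9,.95,1.):
    k=q-.5;X=p+.08*(np.sin(k)*d+np.cos(k)*np.array([0,0,1]));print(q,proj(t,X),proj(s,X))
E
```

```text
slot top [ 0.5143 -0.3185  0.025 ]
slot scene [ 0.5164 -0.3159  0.025 ]
-0.02988472015285675 -22.457426425498642 0.07823289908097848
-0.03127419074767284 -23.391446983324776 0.07877413920140179
0.037972479847143206 29.287777109018943 0.07762215679650816
0.03658300925232712 28.385431033264307 0.07695197571184155
0 [388.1354 222.7427] [132.4339 215.1037]
0.85 [393.8206 197.0493] [132.8788 231.6669]
0.9 [393.9236 195.7381] [133.0484 233.3089]
0.95 [393.9974 194.4756] [133.2328 235.0035]
1.0 [394.0422 193.2652] [133.4318 236.7458]
0 [387.0347 221.8947] [133.8488 215.2333]
0.85 [392.7255 196.2173] [134.3935 231.813 ]
0.9 [392.8305 194.9082] [134.5673 233.4561]
0.95 [392.9067 193.6479] [134.7558 235.1519]
1.0 [392.9538 192.4399] [134.9585 236.8953]
0 [387.5849 222.3186] [133.1412 215.1685]
0.85 [393.273  196.6333] [133.636  231.7399]
0.9 [393.377  195.3231] [133.8077 233.3825]
0.95 [393.4519 194.0617] [133.9942 235.0777]
1.0 [393.4979 192.8525] [134.1949 236.8205]
```

```bash
python3 - <<'E'
from h import *
im=ctrl.snapshot('scene');cv2.imwrite('pics/s22.png',cv2.resize(im[:,:,::-1],None,fx=1.5,fy=1.5,interpolation=cv2.INTER_CUBIC)); print(ctrl.get_obs()['force'])
E
```

```text
[ 0.01139017 -0.94145372 -0.4296717 ]
```

View pics/s22.png

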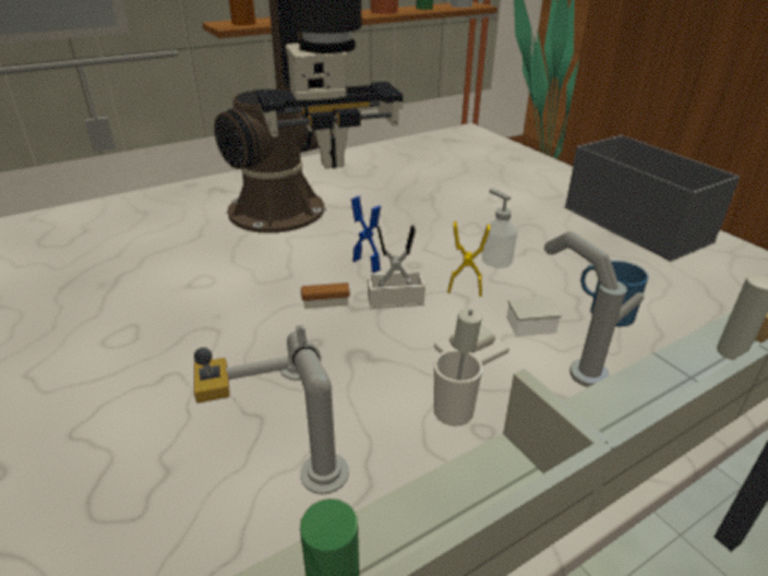

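The picture shows the pliers upright in the caddy (397,262), the clip's ears together (300,340) and the lever leaning away (204,357). Everything else is in place, and the arm is clear.

```bash
python3 -c "
from plant import ctrl
print(ctrl.get_obs()['clock'],ctrl.close_job())"
```

```text
the job is handed in; nothing more can be done
23.875 None
```

The job is done and handed in at 23.9 s. I took the steel pliers from the caddy, squeezed the clip until it snapped shut, stood the pliers back up, then pushed the lever over with the closed fingers.

**Last checks:**
- **Clip:** the pictures show the ears together after the jaws let go, and still so in the last view.
- **Pliers:** they stand upright in the caddy with the handles open.
- **Bystanders:** those in view, and the blue and yellow look-alikes, look unmoved. The arm was clear of everything, with only sensor noise (about 1 N) on the wrist.

**What went wrong or disagreed:**
- **First grasp:** the wrist force reached 35 N upward as the fingers closed. I put this down to the pliers pressing on the caddy floor; it went away on lifting.
- **Putting the pliers back:** they shifted in the grip on the way, caught the caddy's far rim and slid about 30 mm up between the fingers. I lifted, re-centred and set them down.
- **Lever:** I pushed it until it resisted with about 34 N, so I take it to be at its stop. The ball's final position, about 29° past upright, agrees. The swing between the before and after pictures came to only about 0.88 rad, because the starting lean measured about 23° instead of the stated 29°.

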